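# Unlock the bayonet canister and serve the tub inside

## Task

Open the round grey metal canister: turn its lid anticlockwise (seen from above) by the black bar until its two lugs stand in the gaps of the collar, just short of the stops, lift it straight out, and lay it, without dropping it, right way up and flat inside the black tray. Then take the jam tub out of the canister and stand it, foil side up, in the middle of the round white plate. Leave the other things on the table where they are.

Things in the scene. Friction and masses are not known exactly. Their poses are not given: they have to be found in the camera images.
- canister: Low round grey metal canister fixed to the table, 160 across (rubber foot 166), 64.5 high; origin at the centre of its underside, z up. Inside is a round well 110 across, its floor 30 above the table, where the tub stands; the lid's disc rests on a ledge round the well, 50 above the table.
- canister_seat (a point): On the canister's axis at ledge height (50 above the table). A collar above the ledge has two lips (inner diameter 126, underside 8.5, top 14.5 above this point) that hold the lid's lugs down, and two opposite gaps centred on this point's x axis. The lid comes out only when its x axis is within 0.27 rad of this one, either way round; upright stops halt it 0.29 rad anticlockwise of the gaps' middle.
- lid_grip (a point): Middle of the lid's bar, 25 above the lid's underside; x along the bar and through both lugs, z up. The black bar is 66 long, 16 thick, and stands 8 to 42 above the lid's underside. At the start the lid is locked, 0.95 to 1.2 rad clockwise (from above) of the release position. It turns with light friction and has about 2.5 of sideways play.
- lid: The canister's lid, 0.17 to 0.35 kg: a white metal disc 120 across, 8 thick, with two opposite lugs (136 over both, 34 wide, 6 thick, flush with its underside) and a black bar handle on top. Origin at the centre of its underside, axes as lid_grip.
- tub_center (a point): The jam tub inside the canister, hidden under the lid at the start: a tapered tub with a flat foil top, 37 (x) by 50 (y) over the foil, about 34 x 42 at the body, 16 high, 22 g. This point is its centre, 8 above its underside; its z is up, pinch it across its x axis.
- tub: The same tub; origin on its underside, same axes.
- tray_floor (a point): The black plastic tray, fixed to the table: outside 175 (x) by 285 (y), rim 13 high, inside 164 by 276. This point is the centre of its inner floor, 3 above the table; axes along its sides, z up. Behind the working area stand two fixed waffle irons (fronts at about x = 0.60 m, walls 152 high, handles and plates higher): carry things round in front of them.
- side_plate_in (a point): A round white plate fixed to the table, 164 across, rim 16 high. This point is the centre of its flat inner floor, 5 above the table; the flat part is about 100 across. z up.
- jam_2: Bystander: a sealed portion tub like the wanted one, 37 x 50 x 16, standing outside on the table, behind the tray's left end; origin at the centre of its underside.
- jam_4: Bystander: a sealed portion tub, 37 x 50 x 16, outside on the table, behind the tray's right end; origin at the centre of its underside.
- tea_spoon_2: Bystander: a teaspoon, 130 long, lying across behind the tray; origin at the centre of its underside.
- honey_jar: Bystander: a round jar with a dark screw cap, 65 x 86 high, between the waffle irons; origin at the centre of its underside.
- sugar_caddy: Bystander: a small black holder of sugar sachets, 52 x 66 x 71, between the waffle irons; origin at the centre of its underside.
- left_mug: Bystander: a two-tone mug with a handle, 92 high, on the back right of the table; origin at the centre of its underside.
There are look-alikes about, which are no part of the job. There is more than one size of the part that bears side_plate_in; the job needs the smaller.

How it is judged (in metres and radians):
On the way, in this order (a step that is already met when the one before it is completed fails the run):
1. the lid, still seated in the canister, has been turned to its release position (within 0.36 rad of the gaps' axis) (angle between the x axis of lid_grip and the x axis of canister_seat, either way round below 0.36 rad and z of lid_grip in the frame of canister_seat below 0.031 m and horizontal distance between lid_grip and canister_seat below 0.012 m), for 0.1 s.
2. the lid has been lifted clear of the canister, still level (z of lid_grip in the frame of canister_seat above 0.05 m and angle between lid_grip's own z axis and vertical below 0.6 rad), for 0.1 s.
3. the lid lies flat and right way up inside the tray, released (x of lid_grip in the frame of tray_floor between -0.025 and 0.025 m and y of lid_grip in the frame of tray_floor between -0.08 and 0.08 m and z of lid_grip in the frame of tray_floor between 0.015 and 0.029 m and angle between lid_grip's own z axis and vertical below 0.08 rad and contact force between lid and the fingers below 0.2 N), for 0.2 s.
4. the tub has been lifted out of the canister (z of tub_center in the frame of canister_seat above 0.035 m), for 0.1 s.
At the end, for the whole second after the job is handed in: The lid lies at rest on the tray's floor, inside the rim, flat and right way up (within 0.08 rad); the tub stands at rest on the plate, foil up (within 0.15 rad), its centre within 30 mm of the plate's centre; both are released (all of step 3 and linear speed of each of lid, tub below 0.02 m/s and horizontal distance between tub_center and side_plate_in below 0.03 m and z of tub_center in the frame of side_plate_in between 0.003 and 0.014 m and angle between tub_center's own z axis and vertical below 0.15 rad and contact force between tub and the fingers below 0.2 N); the robot touches nothing.
It fails at once if a bystander was moved by more than 30 mm (distance of any of jam_2, jam_4, tea_spoon_2, honey_jar, sugar_caddy, left_mug from where it was at the start of the episode above 0.03 m).
It fails at once if the lid was dropped (moving faster than 0.6 m/s while not held) (linear speed of lid above 0.6 m/s and contact force between lid and the fingers below 0.2 N).
It also fails if it takes over 64 s, if anything falls off the work surface, if the arm or the gripper's body presses on something with over 40 N, if the wrist force passes 120 N, or if a joint passes its speed limit or range.

## Robot

A 6-joint arm with a two-finger parallel gripper is mounted at the origin on a cart in front of the work surface, level with it; the furniture and walls round the work are solid. World frame = base frame: x ahead of the robot, y to its left, z up, the work surface at z = 0. Lengths are in mm, angles in rad, forces in N, time in s.
With the tool pointing down it reaches from about 425 to 1125 mm from the base axis. Payload 14.9 kg.
Tool frame: the origin (TCP) lies between the finger pads; the fingertips stand 25 mm ahead of it and the grasp point (between the pads) lies 6 mm ahead of it; z points along the fingers, y is the direction in which the jaws open and shut (so a half turn about z gives the same grasp; the last joint's range is limited). The gripper opens to 91 mm and grips with 3 to 60 N. Pads are 32 mm wide; open, the fingers measure 118 mm over their backs; the gripper's body (76 mm by 178 mm) begins 60 mm behind the grasp point.
Start: joints at [1.201, 0.379, 1.734, -0, 1.028, -0.033], TCP at [231.336, 660.683, 203.132] pointing down, gripper open.
Joint ranges: [-2.77, 2.77], [-0.74, 2.19], [0, 2.66], [-1.06, 4.2], [0.31, 2.87], [-3.08, 3.08]. Speed limits (rad/s): [1.89, 1.89, 2.39, 3.14, 3.14, 3.14].

## Interface

Orientations are given as a unit quaternion [x, y, z, w].
In Python, from rig import env, vision, hand_in gives the robot as it stands. The module is installed in compiled form; this text tells all that it offers.
- The arm moves only by the tool jog_arm, never from a script. Its argument "series" is a list that holds one entry, the list of rows, each a list of 7 numbers: the shift along the world's x, y, z in mm, then the turn, a rotation vector about the world's x, y, z in rad, then the opening, from -1 (shut) to 1 (fully open). A call has 1 to 10 rows; each row shifts and turns the commanded pose from where the row before left it; what a row does not reach is not made up. A row lasts 1/10 s, in which the tool goes at most 50 mm and 8.59 degrees, less where a joint would pass 70% of its speed; a pose out of reach is approached as far as the arm can. A call with a gripper value outside its range is refused whole. The fingers move at their own pace and stop on an object; "force" is the grip in N (left out, the last holds). Time passes only in rows, so rows that do not move let the fingers close. It gives the time, the measured TCP pose, the force and the opening at its end, in the units of the state.
- env.get_obs(): the state, without advancing time (a new reading comes with each control period).
- vision.read_camera(name): name is "scene" or "top" or "wrist"; returns (picture, depth): 384x512x3 uint8, red, green, blue; 384x512 float32, mm along the optical axis (not along the pixel's ray), 0 where there is no reading.
- vision.camera_params(name): a dict with "camera_matrix" (3x3 intrinsics, pixels), "k1" (the pictures are not rectified: a ray, as slopes to the right and down, at radius r is drawn at 1 + k1 r^2 times it, then the intrinsics apply), "cam_to_world" (4x4, takes a point from camera to world coordinates). Camera axes: x right, y down, z forward; pixel columns grow to the right and rows downward; lengths in mm; the calibration is good to about 2 mm. A picture is of the moment at which its call begins: read the wrist's pose just before it. camera_params takes no time and is no camera call; for the wrist camera it gives the pose at the moment of the call.
- hand_in(): hands the job in, once; it reports no verdict.
The state is a dict: "time_s": time; "joint_positions": joint angles; "qd": joint speeds; "effort": joint torques, N m; "eef_pos": TCP position; "tcp_rot": TCP orientation; "wrist_force": force on the tool from outside, world axes, zero at the start; "wrist_torque": the same for the moment, N m; "width": finger opening in mm.
Only numpy, scipy, OpenCV 4.12 (cv2) and the standard library are available. Lean on these libraries where they do the work, as an engineer would, in place of code of your own. Each camera call takes 0.05 s, during which the arm holds its last target.

## Working session

There is one attempt and no reset: what is moved stays moved. The work goes in short steps, Python scripts to look and compute and a tool call to move; the robot and the scene stay as the last step left them, time stands still between calls to the robot, and variables do not carry over. Pictures are saved under pics/ and viewed, and the job is handed in when it is done.

Besides the shell and the picture viewer there is one more tool, called after "Call:" as name([rows], argument=value, ...), one row to a line, values as JSON. jog_arm: Moves the arm, as the interface text tells. Its arguments: {"type":"object","properties":{"series":{"type":"array"},"force":{"type":"number"}},"required":["series"]}

```bash
mkdir -p pics; cat > h.py <<'E'
import numpy as np, cv2
from rig import env, vision, hand_in
def ray(cam,u,v,P=None):
    P=P or vision.camera_params(cam)
    K=np.array(P["camera_matrix"]);k1=P["k1"];T=np.array(P["cam_to_world"])
    xd=np.array([(u-K[0,2])/K[0,0],(v-K[1,2])/K[1,1]]);x=xd.copy()
    for _ in range(20): x=xd/(1+k1*(x@x))
    d=T[:3,:3]@np.array([x[0],x[1],1.]);return T[:3,3],d
def onz(cam,u,v,z,P=None):
    o,d=ray(cam,u,v,P);return o+d*(z-o[2])/d[2]
def dep(cam,u,v,D,P=None):
    o,d=ray(cam,u,v,P);return o+d*D[int(v),int(u)]
def save(n,img,s=1.5):
    cv2.imwrite("pics/"+n,cv2.resize(img[:,:,::-1],None,fx=s,fy=s))
E
python3 - <<'E'
from h import *
o=env.get_obs();print(o)
for c in ["top","scene","wrist"]:
    P=vision.camera_params(c)
    p,d=vision.read_camera(c);save(c+"0.png",p);np.savez("pics/%s0.npz"%c,p=p,d=d);print(c,P)
E
```

```text
{'time_s': 0.0, 'joint_positions': array([ 1.20071648e+00,  3.79397332e-01,  1.73475262e+00, -1.95444927e-05,
        1.02851066e+00, -3.33141685e-02]), 'qd': array([-2.10988155e-04,  7.18940267e-05,  1.62438779e-03,  1.09591804e-03,
       -7.35988859e-04, -1.59611294e-03]), 'effort': array([ 1.96151159e-03, -7.63740492e+01, -4.34362221e+01,  6.50276360e-02,
        4.25967586e-02, -1.02203667e-04]), 'eef_pos': array([231.18189215, 660.30558561, 202.51006115]), 'tcp_rot': array([ 1.67583279e-01,  9.85857778e-01, -5.24832626e-04, -9.87757261e-05]), 'wrist_force': array([ 0.41681459, -0.07489999,  0.21332876]), 'wrist_torque': array([0.0278181 , 0.01307986, 0.02294589]), 'width': 91.7913588644639}
top {'camera_matrix': array([[481.41010998,   0.        , 249.11131553],
       [  0.        , 481.41010998, 196.62879077],
       [  0.        ,   0.        ,   1.        ]]), 'k1': -0.10876149062460694, 'cam_to_world': array([[ 7.91050244e-03, -9.87365968e-01,  1.58258868e-01,
         2.76018340e+02],
       [-9.99940024e-01, -6.61179117e-03,  8.73107734e-03,
         1.38597200e+02],
   
[... 598 characters left out ...]
e-01, -5.04423899e-01,
         1.07874545e+03],
       [ 0.00000000e+00,  0.00000000e+00,  0.00000000e+00,
         1.00000000e+00]])}
wrist {'camera_matrix': array([[308.31977961,   0.        , 255.16331756],
       [  0.        , 308.31977961, 199.50954213],
       [  0.        ,   0.        ,   1.        ]]), 'k1': -0.06832488294033177, 'cam_to_world': array([[ 3.31301420e-01,  9.00913595e-01,  2.80346329e-01,
         1.50567253e+02],
       [ 9.43524958e-01, -3.16291736e-01, -9.85910286e-02,
         6.88407187e+02],
       [-1.50770787e-04,  2.97177106e-01, -9.54822363e-01,
         3.83306223e+02],
       [ 0.00000000e+00,  0.00000000e+00,  0.00000000e+00,
         1.00000000e+00]])}
```

View pics/top0.png

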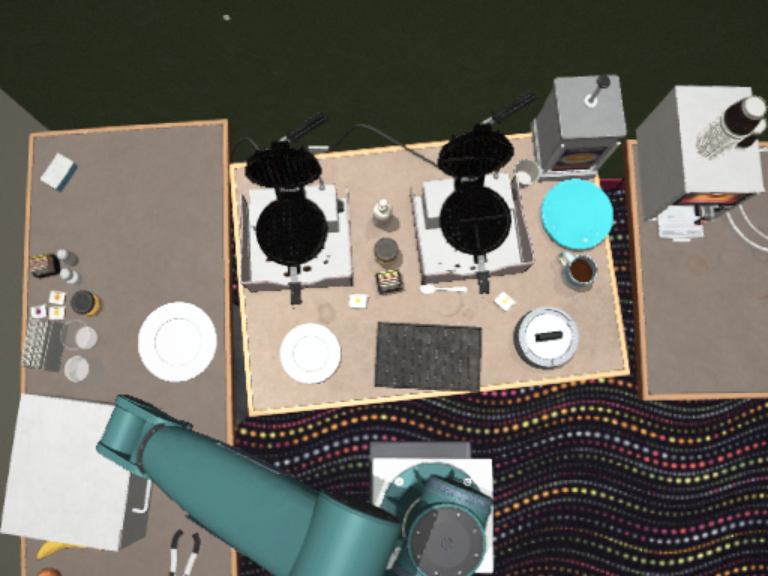

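View pics/scene0.png

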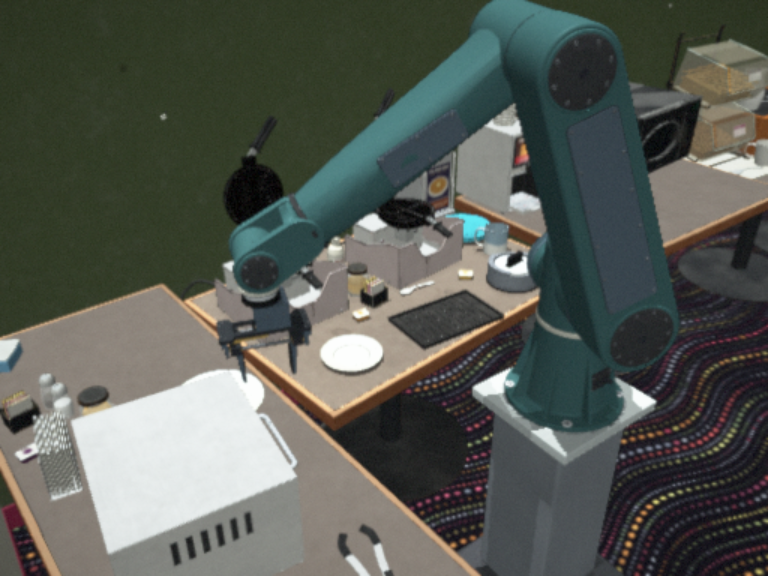

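View pics/wrist0.png

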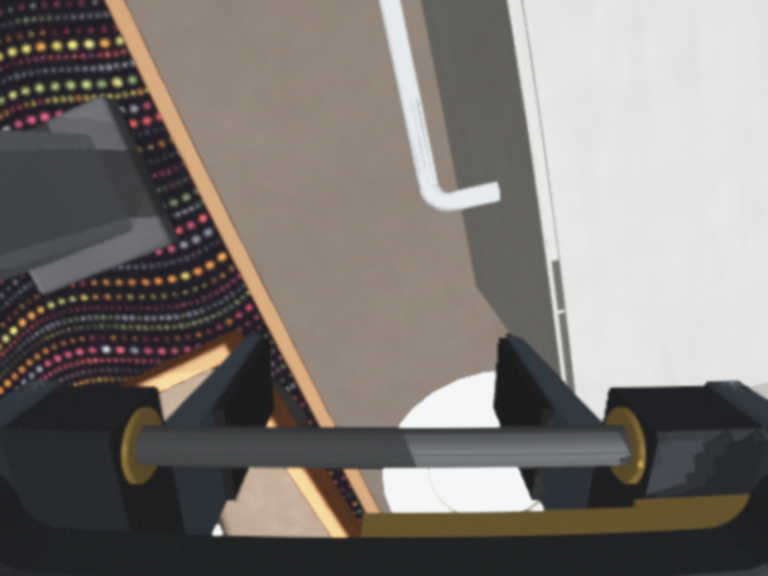

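The top view (at 1.5x) shows the canister at (547,337), with the bar near (549,336). The tray is at (429,356), the small plate at (311,353), and the larger look-alike plate at (178,342) on the left table.

```bash
python3 - <<'E'
from h import *
f=np.load("pics/top0.npz");p,d=f["p"],f["d"]
cv2.imwrite("pics/topcan.png",cv2.resize(p[195:255,330:400,::-1],None,fx=8,fy=8,interpolation=cv2.INTER_CUBIC))
cv2.imwrite("pics/toptray.png",cv2.resize(p[185:280,180:340,::-1],None,fx=5,fy=5,interpolation=cv2.INTER_CUBIC))
g=cv2.cvtColor(p,cv2.COLOR_RGB2HSV)
# plate: white, at rim z=16
def big(m,box):
    mm=np.zeros_like(m);u0,v0,u1,v1=box;mm[v0:v1,u0:u1]=m[v0:v1,u0:u1]
    c,_=cv2.findContours(mm,cv2.RETR_EXTERNAL,cv2.CHAIN_APPROX_NONE);return max(c,key=cv2.contourArea)[:,0,:].astype(float)
def fit(c,z):
    w=np.array([onz("top",u,v,z)[:2] for u,v in c]).astype(np.float32);return cv2.minEnclosingCircle(w),w,cv2.minAreaRect(w)
wm=((g[...,2]>170)&(g[...,1]<40)).astype(np.uint8)*255
c=big(wm,(180,205,235,262));e=fit(c,16);print("plate",e[0],e[2], onz("top",*c.mean(0),16))
c=big(wm,(340,200,390,250));e=fit(c,58);print("lid",e[0],e[2])
bm=(g[...,2]<90).astype(np.uint8)*255
c=big(bm,(245,208,328,268));e=fit(c,13);print("tray",e[2])
c=big(bm,(350,215,385,235));e=fit(c,92);print("bar",e[2],cv2.boxPoints(e[2]))
for n,u,v in [("jarcap",257,166),("jam2",239,200),("jam4",336,200),("spoon",285,193),("caddy",259,188),("plate",207,235),("tray",286,237),("lid",365,232),("handle L",197,196),("handleR",323,190),("bar",366,224)]:
    print(n,dep("top",u,v,d).round(),onz("top",u,v,0).round())
E
```

```text
plate ((428.2767639160156, 328.02777099609375), 83.99642944335938) ((429.38812255859375, 328.17852783203125), (165.07769775390625, 163.67872619628906), 72.3509521484375) [428.02553762 328.76344881  16.        ]
lid ((475.4518737792969, -310.7705993652344), 81.857421875) ((475.98614501953125, -310.1298522949219), (157.58563232421875, 157.09384155273438), 88.76994323730469)
tray ((406.2373046875, -5.1790924072265625), (311.6136474609375, 209.3333740234375), 89.27069091796875)
bar ((471.5796813964844, -301.5540771484375), (17.743267059326172, 69.37617492675781), 8.251415252685547) [[ 457.82156 -268.49832]
 [ 467.77823 -337.15628]
 [ 485.3378  -334.60983]
 [ 475.38113 -265.95187]]
jarcap [699. 125.  94.] [720. 124.   0.]
jam2 [574. 197.  14.] [576. 198.   0.]
jam4 [ 574. -198.   32.] [ 579. -203.    0.]
spoon [608.   7.  -5.] [607.   8.   0.]
caddy [616. 116.  61.] [627. 115.   0.]
plate [430. 326.   8.] [431. 327.   0.]
tray [424.   5.   7.] [425.   4.   0.]
lid [ 442. -308.   55.] [ 447. -320.    0.]
handle L [563. 350. 179.] [592. 372.   0.]
handleR [ 588. -122.  187.] [ 620. -150.    0.]
bar [ 470. -303.   93.] [ 480. -325.    0.]
```

```bash
ls pics
```

```text
scene0.npz
scene0.png
top0.npz
top0.png
topcan.png
toptray.png
wrist0.npz
wrist0.png
```

View pics/topcan.png

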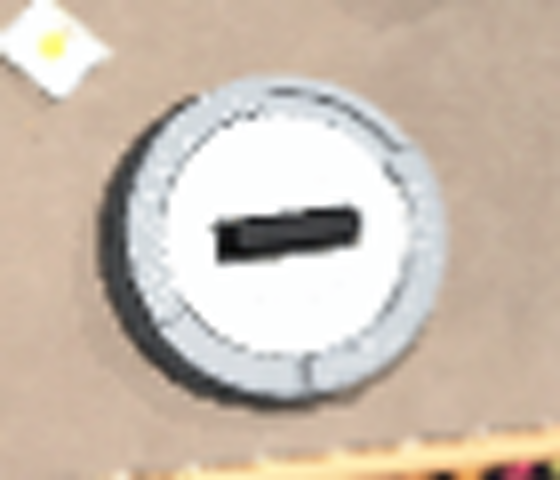

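View pics/toptray.png

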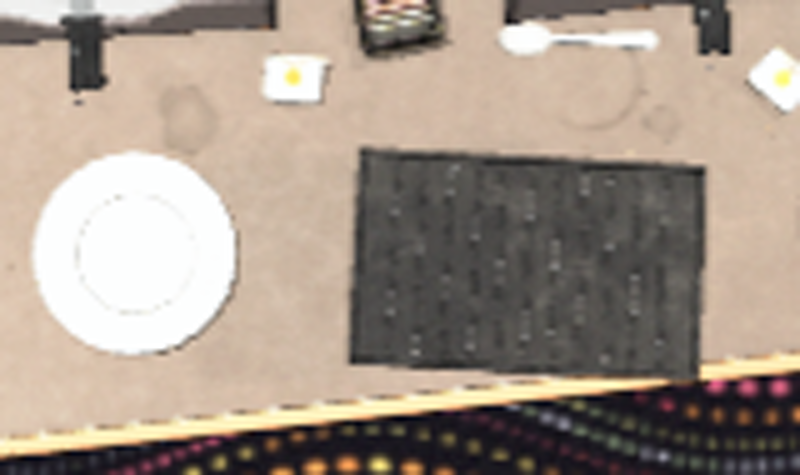

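Call:
jog_arm([
  [[24,-30,18,0,0,-0.05,1],[24,-30,18,0,0,-0.05,1],[24,-30,18,0,0,-0.05,1],[24,-30,18,0,0,-0.05,1],[24,-30,18,0,0,-0.05,1],[24,-30,18,0,0,-0.05,1],[24,-30,18,0,0,-0.05,1],[10,-45,0,0,0,-0.05,1],[10,-45,0,0,0,-0.05,1],[10,-45,0,0,0,-0.05,1]],
], force=30)

```text
time_s: 1.15
eef_pos: [429.4, 313.9, 329.0]
tcp_rot: [0.407, 0.913, -0.0, 0.0]
wrist_force: [0.6, 0.4, 0.2]
width: 91.1
```

```bash
python3 - <<'E'
from h import *
q=[(362,150),(705,168),(697,378),(350,363)]
W=[onz("top",180+(u+.0)/5-.4,185+v/5-.4,13)[:2] for u,v in q]
W=np.array(W);print(W.round(1),W.mean(0))
r=cv2.minAreaRect(W.astype(np.float32));print(r)
a=W[0]-W[1];b=W[3]-W[2];s=a+b;print("tray y-axis angle",np.arctan2(s[1],s[0]))
E
```

```text
[[ 514.3  143.5]
 [ 501.3 -136.3]
 [ 331.  -127.7]
 [ 341.5  151.9]] [422.00328547   7.84106073]
((421.36700439453125, 7.791595458984375), (280.5050048828125, 173.03912353515625), 87.33890533447266)
tray y-axis angle 1.5288759917779147
```

Call:
jog_arm([
  [[2,-48,0,0,0,-0.06,1],[2,-48,0,0,0,-0.06,1],[2,-48,0,0,0,-0.06,1],[2,-48,0,0,0,-0.06,1],[2,-48,0,0,0,-0.06,1],[2,-48,0,0,0,-0.06,1],[4,-48,-5,0,0,-0.06,1],[4,-48,-5,0,0,-0.06,1],[5,-48,-10,0,0,-0.06,1],[5,-48,-10,0,0,-0.05,1]],
])

```text
time_s: 2.15
eef_pos: [459.1, -166.5, 299.0]
tcp_rot: [0.655, 0.755, 0.0, 0.0]
wrist_force: [1.6, 0.3, -0.4]
width: 91.2
```

Call:
jog_arm([
  [[10,-35,0,0,0,0,1],[5,-24,0,0,0,0,1],[0,0,0,0,0,0,1],[0,0,0,0,0,0,1]],
])

```text
time_s: 2.55
eef_pos: [474.0, -223.3, 298.8]
tcp_rot: [0.655, 0.756, -0.0, -0.0]
wrist_force: [0.3, -1.3, 0.3]
width: 91.6
```

```bash
python3 - <<'E'
from h import *
import pickle
o=env.get_obs();print(o["eef_pos"],o["tcp_rot"])
P=vision.camera_params("wrist");p,d=vision.read_camera("wrist");save("wrist1.png",p)
pickle.dump((P,p,d),open("pics/w1.pkl","wb"))
p,d=vision.read_camera("top");save("top1.png",p)
E
```

```text
[ 474.00940595 -223.317906    298.75301878] [ 6.54765717e-01  7.55831762e-01 -3.69752584e-05 -4.49271141e-04]
```

View pics/wrist1.png

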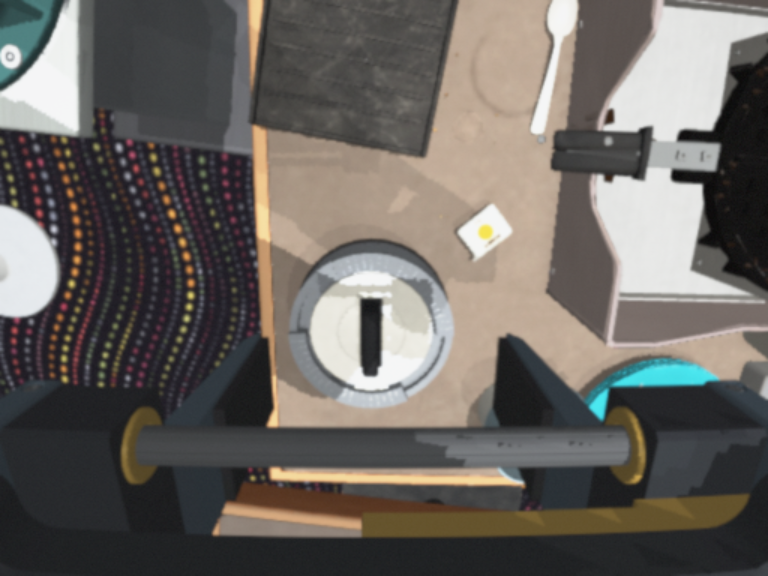

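The wrist view shows the canister at (371,325) with the bar at (371,337). Gap edges show near (292,330)-(342,395) and (418,268)-(448,318).

```bash
python3 - <<'E'
from h import *
import pickle
P,p,d=pickle.load(open("pics/w1.pkl","rb"))
g=cv2.cvtColor(p,cv2.COLOR_RGB2HSV)
bm=((g[...,2]<60)).astype(np.uint8)*255
mm=np.zeros_like(bm);mm[190:256,232:264]=bm[190:256,232:264]
c,_=cv2.findContours(mm,cv2.RETR_EXTERNAL,cv2.CHAIN_APPROX_NONE);c=max(c,key=cv2.contourArea)[:,0]
w=np.array([onz("wrist",u,v,92,P)[:2] for u,v in c],np.float32);r=cv2.minAreaRect(w);print("bar",r,cv2.boxPoints(r))
# unwarp canister to a metric top view at z=64.5, 0.5mm/px
def warp(z,cx,cy,n,half=95,s=0.4):
    K=np.array(P["camera_matrix"]);T=np.linalg.inv(np.array(P["cam_to_world"]))
    N=int(2*half/s);j,i=np.meshgrid(range(N),range(N))
    X=cx+half-i*s;Y=cy+half-j*s
    pc=np.stack([X,Y,np.full_like(X,z),np.ones_like(X)],-1)@T.T
    a=pc[...,0]/pc[...,2];b=pc[...,1]/pc[...,2];k=1+P["k1"]*(a*a+b*b)
    m=cv2.remap(p,(K[0,0]*a*k+K[0,2]).astype(np.float32),(K[1,1]*b*k+K[1,2]).astype(np.float32),cv2.INTER_CUBIC)
    cv2.circle(m,(N//2,N//2),int(80/s),(255,0,0),1);cv2.circle(m,(N//2,N//2),int(63/s),(0,0,255),1)
    cv2.imwrite("pics/"+n,m[:,:,::-1])
warp(64.5,473,-303,"rect1.png")
E
```

```text
bar ((472.1627197265625, -295.3304748535156), (16.001296997070312, 69.8897705078125), 7.341299057006836) [[ 459.76242 -261.69437]
 [ 468.6929  -331.0112 ]
 [ 484.56302 -328.96658]
 [ 475.63254 -259.64975]]
```

View pics/rect1.png

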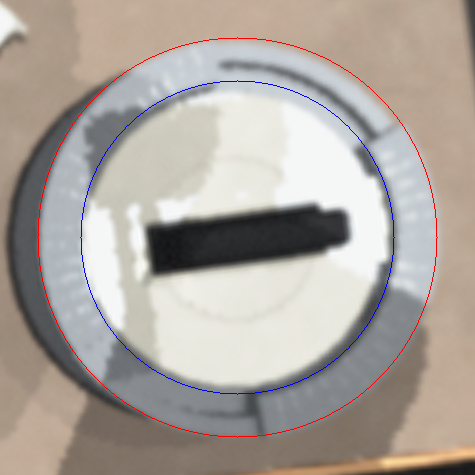

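Call:
jog_arm([
  [[-1,-40,-20,0,0,-0.015,0.1],[0,-40,-40,0,0,0,0.1],[0,0,-40,0,0,0,0.1],[0,0,-40,0,0,0,0.1],[0,0,-30,0,0,0,0.1],[0,0,-10,0,0,0,0.1],[0,0,0,0,0,0,0.1]],
])

```text
time_s: 3.35
eef_pos: [473.1, -297.7, 123.2]
tcp_rot: [0.66, 0.752, -0.0, -0.001]
wrist_force: [0.1, -0.7, 0.8]
width: 50.5
```

```bash
python3 - <<'E'
from h import *
o=env.get_obs();print(o["eef_pos"],o["tcp_rot"],o["width"])
p,d=vision.read_camera("wrist");save("wrist2.png",p)
E
```

```text
[ 473.05619881 -297.68764685  123.23068099] [ 6.59710651e-01  7.51519150e-01 -8.92909565e-05 -9.03933985e-04] 50.49104848354328
```

View pics/wrist2.png

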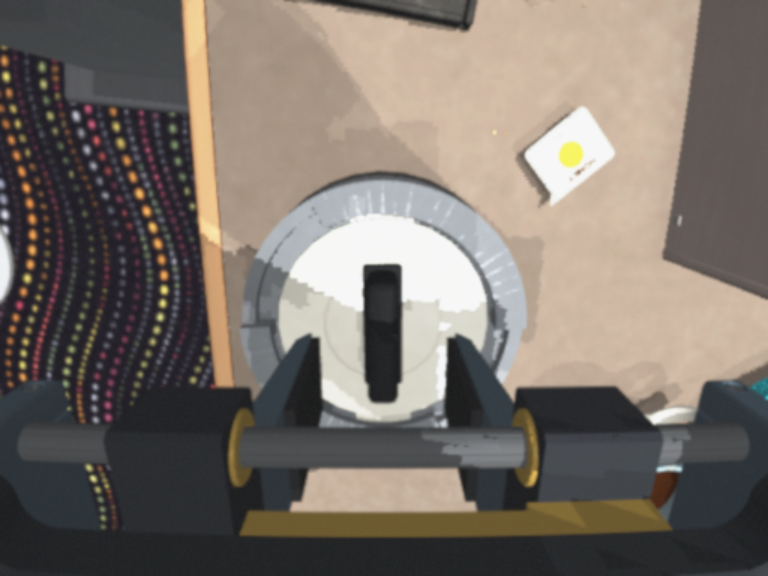

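The bar at (382,335) sits centred between the fingers and lined up with them.

Call:
jog_arm([
  [[0,-5,-18,0,0,0,0.1],[0,0,-12,0,0,0,0.1],[0,0,-5,0,0,0,0.1],[0,0,0,0,0,0,-0.3],[0,0,0,0,0,0,-1],[0,0,0,0,0,0,-1],[0,0,0,0,0,0,-1],[0,0,0,0,0,0,-1]],
], force=30)

```text
time_s: 4.2
eef_pos: [473.5, -303.8, 89.1]
tcp_rot: [0.66, 0.751, 0.0, 0.0]
wrist_force: [0.3, -0.5, 0.3]
width: 12.9
```

Call:
jog_arm([
  [[0,0,0,0,0,0,-1],[0,0,0,0,0,0,-1]],
])

```text
time_s: 4.4
eef_pos: [473.4, -303.7, 88.8]
tcp_rot: [0.66, 0.751, 0.0, 0.0]
wrist_force: [0.7, -0.0, 0.7]
width: 0.6
```

```bash
python3 - <<'E'
from h import *
p,d=vision.read_camera("wrist");save("wrist3.png",p)
E
```

```text
(no output)
```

View pics/wrist3.png

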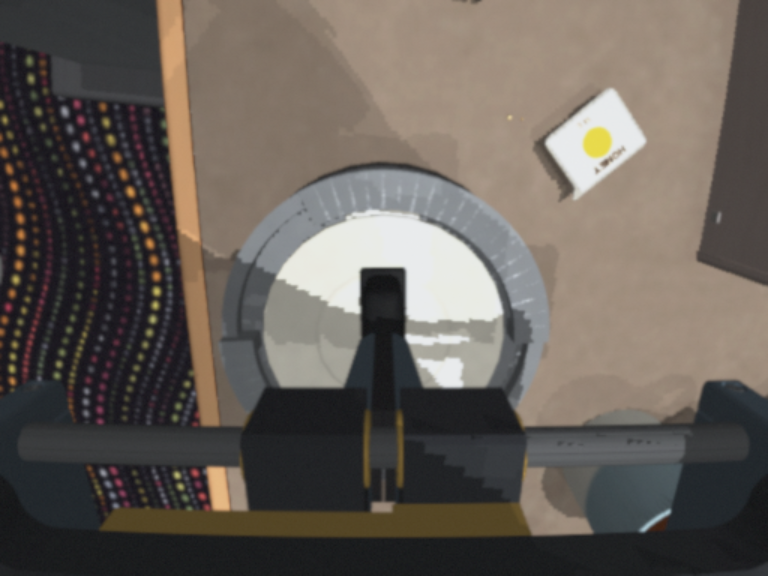

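The width fell to 0.6 mm, so the fingers have closed without holding the bar as expected. I'll check the geometry before moving.

```bash
python3 - <<'E'
from h import *
o=env.get_obs();print(o["eef_pos"],o["width"],o["wrist_force"])
P=vision.camera_params("wrist");p,d=vision.read_camera("wrist")
T=np.linalg.inv(np.array(P["cam_to_world"]));K=np.array(P["camera_matrix"])
def proj(X):
    c=T@np.r_[X,1];a=c[:2]/c[2];a=a*(1+P["k1"]*(a@a));return (K[:2,:2]@a+K[:2,2]).round(1),c[2].round()
e=o["eef_pos"]
for n,X in [("tcp",e),("tip",e-[0,0,25]),("grasp",e-[0,0,6]),("bar near top",[468.8,-270,92]),("barfar top",[477.5,-336,92]),("lid c",[473,-303,58])]: print(n,proj(np.array(X,float)))
for v in range(170,300,6): print(v,[tuple(dep("wrist",u,v,d,P).round().astype(int)) for u in (248,254,258,270)])
cv2.imwrite("pics/wc3.png",cv2.resize(p[165:345,200:310,::-1],None,fx=3.2,fy=3.2,interpolation=cv2.INTER_CUBIC)) 
p,d=vision.read_camera("scene");cv2.imwrite("pics/s3.png",cv2.resize(p[130:230,280:400,::-1],None,fx=6,fy=6,interpolation=cv2.INTER_CUBIC)) 
E
```

```text
[ 473.32574973 -303.68882103   88.80112076] 0.7044700398057768 [-0.74520917 -1.15168697  0.77814634]
tcp (array([256.3, 242.1]), np.float64(198.0))
tip (array([256.2, 227.2]), np.float64(222.0))
grasp (array([256.3, 238.2]), np.float64(203.0))
bar near top (array([256.1, 192.5]), np.float64(185.0))
barfar top (array([256.3, 288.6]), np.float64(204.0))
lid c (array([255.9, 223.3]), np.float64(227.0))
170 [(np.int64(462), np.int64(-264), np.int64(58)), (np.int64(467), np.int64(-264), np.int64(57)), (np.int64(469), np.int64(-263), np.int64(58)), (np.int64(478), np.int64(-262), np.int64(57))]
176 [(np.int64(463), np.int64(-269), np.int64(57)), (np.int64(467), np.int64(-268), np.int64(57)), (np.int64(470), np.int64(-268), np.int64(57)), (np.int64(478), np.int64(-267), np.int64(57))]
182 [(np.int64(463), np.int64(-272), np.int64(62)), (np.int64(468), np.int64(-271), np.int64(61)), (np.int64(470), np.int64(-271), np.int64(62)), (np.int64(479), np.int64(-270), np.int64(62))]
188 [(np.int64(464), np.int64(-273), np.int64(74)), (np.int64(468), np.int64(-272), np.int64(74)), (np.int64(470), np.
[... 2897 characters left out ...]
.int64(155)), (np.int64(472), np.int64(-290), np.int64(155)), (np.int64(472), np.int64(-265), np.int64(194))]
284 [(np.int64(468), np.int64(-293), np.int64(154)), (np.int64(471), np.int64(-292), np.int64(156)), (np.int64(472), np.int64(-293), np.int64(154)), (np.int64(472), np.int64(-265), np.int64(197))]
290 [(np.int64(466), np.int64(-271), np.int64(192)), (np.int64(468), np.int64(-271), np.int64(192)), (np.int64(469), np.int64(-271), np.int64(192)), (np.int64(472), np.int64(-265), np.int64(200))]
296 [(np.int64(466), np.int64(-273), np.int64(193)), (np.int64(468), np.int64(-272), np.int64(194)), (np.int64(469), np.int64(-271), np.int64(194)), (np.int64(472), np.int64(-266), np.int64(202))]
```

View pics/wc3.png

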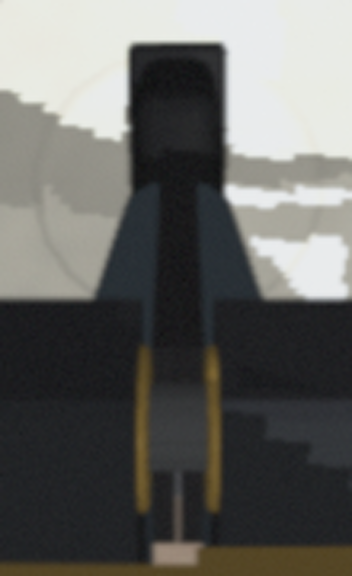

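View pics/s3.png

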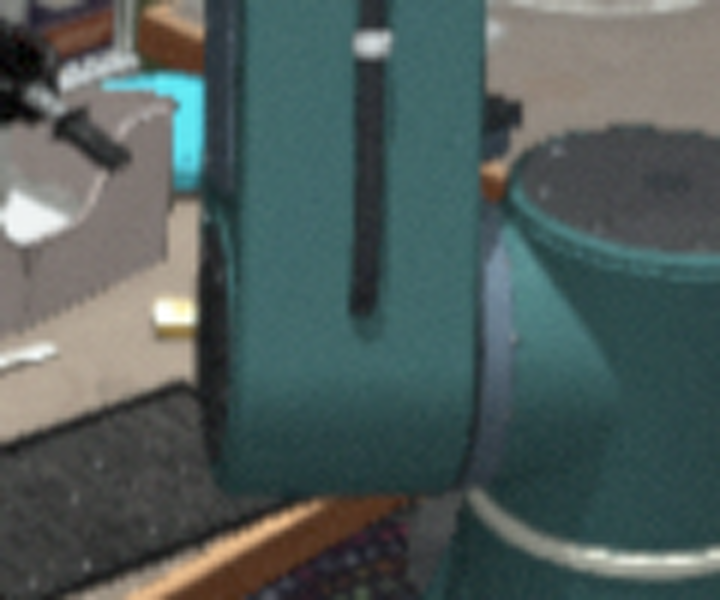

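```bash
python3 - <<'E'
from h import *
import pickle
P,p,d=pickle.load(open("pics/w1.pkl","rb"))
a=0.1424;y=np.array([np.cos(a),np.sin(a),0]);x=np.array([-np.sin(a),np.cos(a),0])
tcp=np.array([474,-223.3,298.75])
for v in range(216,330,6):
    out=[]
    for u in (166,172,178,332,336,342):
        q=dep("wrist",u,v,d,P)-tcp; out.append((round(x@q),round(y@q),round(q[2])))
    print(v,out)
cv2.imwrite("pics/wc1.png",cv2.resize(p[200:360,120:400,::-1],None,fx=2.8,fy=2.8,interpolation=cv2.INTER_CUBIC)) 
E
```

```text
216 [(-358, -372, -1016), (-360, -348, -1020), (-94, -130, -301), (-93, 127, -299), (-93, 134, -299), (-93, 144, -300)]
222 [(-387, -376, -1020), (18, -50, 10), (-104, -130, -299), (-104, 128, -300), (-103, 134, -299), (-104, 145, -299)]
228 [(18, -51, 21), (16, -49, 16), (14, -47, 12), (15, 45, 12), (16, 46, 15), (18, 49, 19)]
234 [(17, -50, 26), (16, -47, 24), (11, -47, 12), (11, 45, 12), (15, 45, 22), (16, 47, 24)]
240 [(16, -48, 31), (14, -46, 27), (8, -46, 15), (8, 45, 14), (12, 45, 23), (16, 45, 32)]
246 [(15, -46, 38), (10, -47, 27), (4, -47, 15), (5, 45, 16), (8, 45, 23), (14, 45, 35)]
252 [(12, -47, 39), (7, -46, 29), (1, -47, 16), (1, 45, 16), (5, 45, 24), (11, 45, 35)]
258 [(9, -47, 39), (4, -46, 30), (-3, -47, 17), (-2, 45, 18), (2, 45, 25), (7, 45, 36)]
264 [(6, -47, 40), (0, -47, 29), (-6, -47, 18), (-6, 45, 17), (-1, 45, 27), (5, 45, 38)]
270 [(5, -46, 44), (-2, -47, 31), (-9, -47, 19), (-9, 45, 20), (-4, 45, 28), (1, 45, 38)]
276 [(2, -46, 45), (-6, -47, 32), (-12, -46, 21), (-13, 45, 21), (-8, 45, 28), (-2, 45, 38)]
282 [(-1, -46, 45), (-8, -46, 34), (-220, -140, -300), (-173, 116, -227), (-11, 45, 30), (-4, 45, 41)]
288 [(33, -27, 102), (33, -25, 103), (34, -23, 104), (33, 22, 103), (33, 23, 102), (33, 25, 103)]
294 [(32, -27, 104), (33, -25, 105), (32, -23, 104), (33, 21, 105), (32, 23, 104), (33, 24, 105)]
300 [(31, -26, 106), (31, -24, 106), (32, -23, 106), (31, 22, 105), (31, 23, 106), (31, 24, 106)]
306 [(29, -26, 106), (29, -25, 106), (30, -23, 106), (29, 21, 106), (30, 22, 107), (29, 24, 106)]
312 [(-842, -420, -1024), (-840, -391, -1022), (-836, -361, -1017), (-215, 116, -210), (-224, 125, -220), (-229, 137, -228)]
318 [(-873, -422, -1019), (-872, -394, -1020), (-869, -364, -1016), (-298, 144, -300), (-299, 152, -300), (-229, 133, -212)]
324 [(-324, -176, -314), (-323, -164, -313), (-325, -152, -315), (-890, 357, -1000), (-893, 377, -1004), (-892, 405, -1002)]
```

View pics/wc1.png

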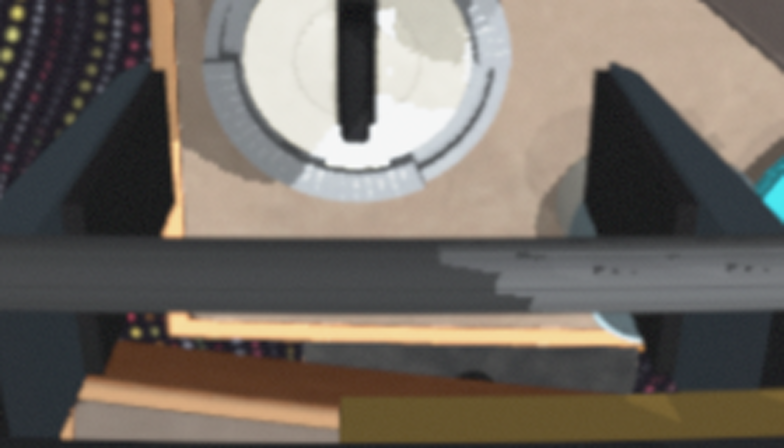

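The depth image puts the fingertips about 10 mm above the reported TCP height. The sheet says they are 25 mm ahead of it. That explains closing on air above the bar, so I'll trust the measurement, reopen and go 35 mm lower.

Call:
jog_arm([
  [[0,0,0,0,0,0,0.1],[0,0,0,0,0,0,0.1],[0,0,0,0,0,0,0.1],[0,0,0,0,0,0,0.1],[0,1,-8,0,0,0,0.1],[0,0,-8,0,0,0,0.1],[0,0,-7,0,0,0,0.1],[0,0,-5,0,0,0,0.1],[0,0,-4,0,0,0,0.1],[0,0,-2,0,0,0,0.1]],
])

```text
time_s: 5.55
eef_pos: [473.2, -302.6, 54.2]
tcp_rot: [0.66, 0.751, -0.0, -0.0]
wrist_force: [0.0, -0.7, -0.4]
width: 50.5
```

```bash
python3 - <<'E'
from h import *
o=env.get_obs();print(o["eef_pos"],o["wrist_force"],o["width"])
P=vision.camera_params("wrist");p,d=vision.read_camera("wrist");save("wrist4.png",p)
for v in range(196,300,8): print(v,[tuple(int(t) for t in dep("wrist",u,v,d,P)) for u in (200,208,216,224,256,290,298,306,314)])
E
```

```text
[ 473.18047118 -302.6074574    54.24668747] [ 0.01509346 -0.6617337  -0.41490568] 50.487930989921246
196 [(435, -275, 56), (440, -274, 57), (444, -274, 55), (449, -273, 56), (468, -269, 62), (489, -268, 56), (493, -267, 57), (498, -267, 57), (503, -266, 57)]
204 [(435, -280, 58), (440, -280, 56), (445, -279, 56), (450, -278, 57), (468, -271, 71), (490, -273, 56), (494, -272, 57), (499, -272, 57), (504, -271, 57)]
212 [(436, -285, 56), (441, -284, 57), (445, -284, 57), (450, -282, 60), (468, -271, 84), (490, -277, 59), (495, -278, 57), (500, -277, 57), (505, -276, 56)]
220 [(436, -290, 57), (441, -289, 57), (446, -289, 58), (451, -288, 59), (469, -273, 90), (491, -282, 60), (496, -282, 57), (501, -282, 56), (506, -281, 57)]
228 [(439, -289, 72), (443, -290, 69), (446, -294, 58), (451, -293, 58), (469, -277, 90), (492, -288, 59), (496, -285, 64), (498, -281, 72), (503, -280, 73)]
236 [(441, -288, 84), (444, -289, 81), (447, -298, 61), (452, -298, 59), (470, -282, 90), (493, -293, 59), (496, -289, 67), (497, -283, 81), (501, -280, 85)]
244 [(442, -289, 91), (445, -292, 86), (448, -304, 
[... 381 characters left out ...]
-300, 75), (495, -287, 100), (497, -283, 107)]
268 [(445, -292, 110), (447, -304, 90), (449, -321, 59), (454, -320, 59), (472, -299, 92), (496, -315, 59), (497, -305, 76), (496, -291, 101), (495, -283, 115)]
276 [(446, -295, 112), (447, -308, 90), (449, -328, 57), (455, -326, 60), (473, -304, 91), (497, -321, 58), (498, -310, 77), (496, -295, 102), (495, -284, 119)]
284 [(451, -272, 154), (454, -271, 154), (456, -271, 154), (455, -334, 56), (473, -309, 91), (478, -268, 154), (481, -268, 154), (483, -267, 154), (486, -267, 153)]
292 [(452, -271, 158), (454, -271, 158), (457, -271, 158), (459, -271, 158), (468, -270, 158), (478, -268, 158), (480, -268, 157), (482, -267, 159), (485, -268, 158)]
```

View pics/wrist4.png

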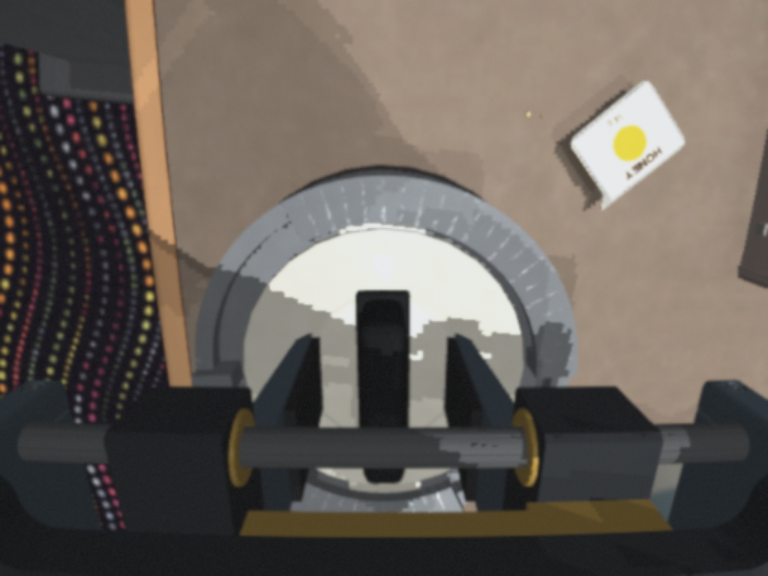

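Now the bar (382, 290-480) is well between the fingers, with the tips just above the disc. Next I close.

Call:
jog_arm([
  [[0,0,0,0,0,0,-1],[0,0,0,0,0,0,-1],[0,0,0,0,0,0,-1],[0,0,0,0,0,0,-1],[0,0,0,0,0,0,-1],[0,0,0,0,0,0,-1]],
], force=30)

```text
time_s: 6.2
eef_pos: [473.4, -302.7, 54.9]
tcp_rot: [0.66, 0.751, -0.0, 0.0]
wrist_force: [-0.9, 0.4, 3.0]
width: 16.2
```

Call:
jog_arm([
  [[0,0,0,0,0,0.1,-1],[0,0,0,0,0,0.1,-1],[0,0,0,0,0,0.1,-1],[0,0,0,0,0,0.1,-1],[0,0,0,0,0,0.1,-1],[0,0,0,0,0,0.1,-1],[0,0,0,0,0,0.1,-1],[0,0,0,0,0,0.1,-1],[0,0,0,0,0,0.1,-1],[0,0,0,0,0,0.1,-1]],
])

```text
time_s: 7.2
eef_pos: [473.5, -302.8, 54.9]
tcp_rot: [0.217, 0.976, -0.0, 0.0]
wrist_force: [0.4, -1.1, 1.6]
width: 15.9
```

Call:
jog_arm([
  [[0,0,0,0,0,0.05,-1],[0,0,0,0,0,0,-1],[0,0,0,0,0,0,-1]],
])

```text
time_s: 7.5
eef_pos: [473.5, -302.8, 54.9]
tcp_rot: [0.195, 0.981, -0.0, 0.0]
wrist_force: [-0.3, 0.3, 2.5]
width: 15.7
```

```bash
python3 - <<'E'
from h import *
o=env.get_obs();q=o["tcp_rot"];print(o["eef_pos"],"bar angle",2*np.arctan2(q[1],q[0])-np.pi,o["wrist_force"],o["wrist_torque"],o["width"],o["joint_positions"])
p,d=vision.read_camera("wrist");save("wrist5.png",p)
E
```

```text
[ 473.46511902 -302.76314966   54.90109179] bar angle -0.39314266205385806 [-0.2673301   0.33856909  2.54109387] [1.63605590e-04 1.38445744e-02 2.23593438e-01] 15.74601849889342 [-6.10365359e-01  3.91121619e-01  2.06255514e+00 -1.20049295e-04
  6.87624218e-01 -1.78792627e+00]
```

View pics/wrist5.png

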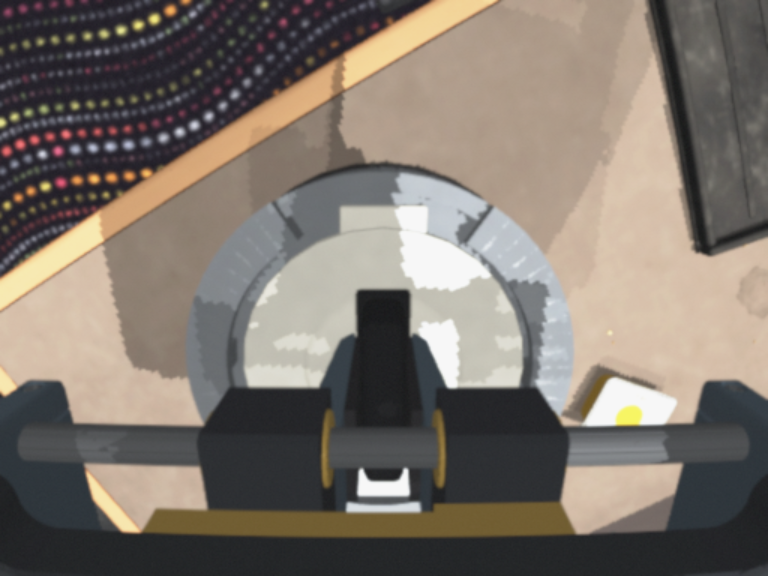

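The lug (383,218) stands centred in the gap, between its edges at (285,220) and (482,222). Next I lift it straight out.

Call:
jog_arm([
  [[0,0,4,0,0,0,-1],[0,0,6,0,0,0,-1],[0,0,8,0,0,0,-1],[0,0,10,0,0,0,-1],[0,0,12,0,0,0,-1],[0,0,15,0,0,0,-1],[0,0,15,0,0,0,-1],[0,0,15,0,0,0,-1],[0,0,10,0,0,0,-1],[0,0,0,0,0,0,-1]],
])

```text
time_s: 8.55
eef_pos: [474.1, -303.2, 151.6]
tcp_rot: [0.195, 0.981, -0.001, 0.001]
wrist_force: [0.7, 0.4, -2.4]
width: 15.7
```

```bash
python3 - <<'E'
from h import *
p,d=vision.read_camera("wrist");save("wrist6.png",p)
E
```

```text
(no output)
```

View pics/wrist6.png

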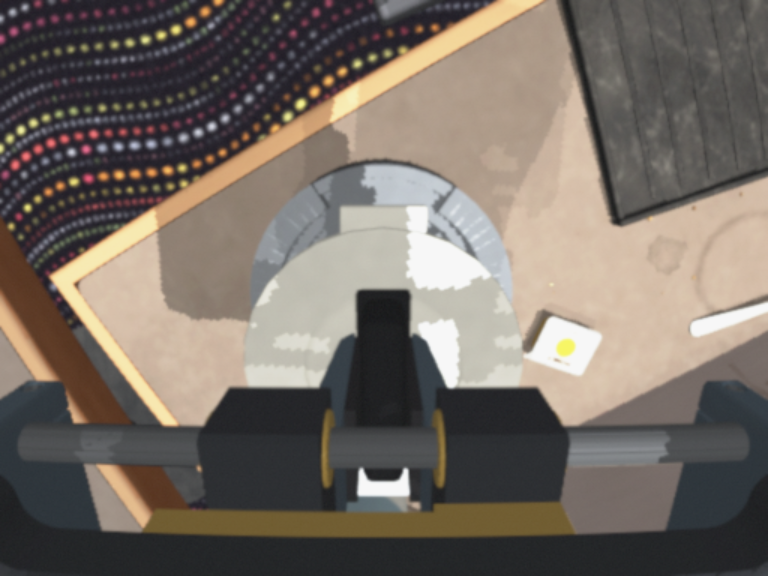

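The lid is out, level in the grip, with the canister below it. Next I carry it to the tray.

Call:
jog_arm([
  [[-2,10,0,0,0,0,-1],[-5,25,0,0,0,0,-1],[-6,35,0,0,0,0,-1],[-6,35,0,0,0,0,-1],[-6,35,0,0,0,0,-1],[-6,35,-10,0,0,0,-1],[-5,33,-15,0,0,0,-1],[-4,25,-15,0,0,0,-1],[-4,15,-15,0,0,0,-1],[0,0,0,0,0,0,-1]],
])

```text
time_s: 9.6
eef_pos: [426.6, -52.6, 92.6]
tcp_rot: [0.194, 0.981, 0.0, -0.002]
wrist_force: [-1.1, 0.4, -2.2]
width: 16.0
```

```bash
python3 - <<'E'
from h import *
o=env.get_obs();print(o["eef_pos"],o["tcp_rot"],o["joint_positions"])
p,d=vision.read_camera("wrist");save("wrist7.png",p)
p,d=vision.read_camera("scene");save("s7.png",p)
E
```

```text
[426.62274503 -52.64813047  92.63469811] [ 1.93690506e-01  9.81059874e-01  3.00540416e-05 -2.34756716e-03] [-1.77109965e-01  1.40153338e-01  2.30916604e+00  2.23912973e-04
  6.96966614e-01 -1.35823223e+00]
```

View pics/wrist7.png

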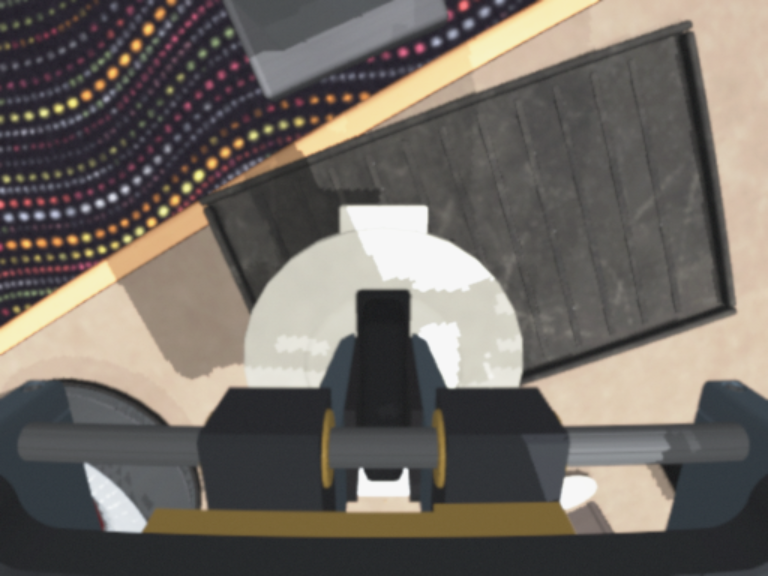

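View pics/s7.png

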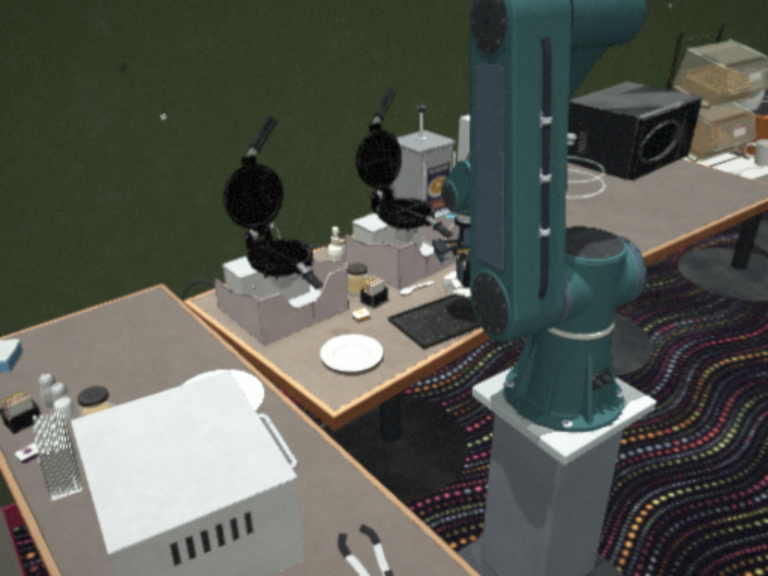

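The wrist view shows the tray corners at (207,205), (690,27) and (733,310), with the lid above its right half. I'll check the tray pose from these corners.

```bash
python3 - <<'E'
from h import *
for u,v in [(207,205),(690,27),(733,310)]: print(onz("wrist",u/1.5,v/1.5,13).round(1))
E
```

```text
[ 335.7 -123.7   13. ]
[347.8 154.9  13. ]
[515.4 146.6  13. ]
```

Call:
jog_arm([
  [[0,5,-12,0,0,0,-1],[0,5,-14,0,0,0,-1],[0,0,-14,0,0,0,-1],[0,0,-14,0,0,0,-1],[0,0,-12,0,0,0,-1],[0,0,-7,0,0,0,-1],[0,0,-4,0,0,0,-1],[0,0,0,0,0,0,-1],[0,0,0,0,0,0,-1]],
])

```text
time_s: 10.6
eef_pos: [429.6, -44.8, 18.1]
tcp_rot: [0.195, 0.981, 0.0, 0.0]
wrist_force: [0.2, 0.1, -2.2]
width: 15.4
```

Call:
jog_arm([
  [[0,0,-3,0,0,0,-1],[0,0,-2,0,0,0,-1],[0,0,-2,0,0,0,-1],[0,0,-1,0,0,0,-1],[0,0,0,0,0,0,-1]],
])

```text
time_s: 11.1
eef_pos: [429.2, -44.6, 9.6]
tcp_rot: [0.195, 0.981, 0.0, -0.0]
wrist_force: [-0.0, -0.8, -3.3]
width: 15.8
```

Call:
jog_arm([
  [[0,0,-1,0,0,0,-1],[0,0,-0.5,0,0,0,-1],[0,0,0,0,0,0,-1]],
])

```text
time_s: 11.4
eef_pos: [429.3, -44.7, 8.2]
tcp_rot: [0.195, 0.981, -0.0, -0.0]
wrist_force: [0.8, 0.1, -2.5]
width: 15.6
```

Call:
jog_arm([
  [[0,0,-0.5,0,0,0,-1],[0,0,-0.5,0,0,0,-1],[0,0,0,0,0,0,-1]],
])

```text
time_s: 11.7
eef_pos: [429.4, -44.7, 7.9]
tcp_rot: [0.195, 0.981, -0.0, -0.0]
wrist_force: [-6.7, 1.0, 21.3]
width: 15.5
```

Call:
jog_arm([
  [[0,0,0.5,0,0,0,-1],[0,0,0,0,0,0,-0.5],[0,0,0,0,0,0,-0.3],[0,0,0,0,0,0,0],[0,0,0,0,0,0,0.1],[0,0,0,0,0,0,0.1],[0,0,0,0,0,0,0.1]],
])

```text
time_s: 12.4
eef_pos: [429.3, -44.7, 7.7]
tcp_rot: [0.195, 0.981, -0.0, -0.0]
wrist_force: [0.3, -0.6, -0.4]
width: 50.2
```

Call:
jog_arm([
  [[0,0,10,0,0,0,0.1],[0,0,20,0,0,0,0.1],[0,0,30,0,0,0,0.1],[0,0,40,0,0,0,0.1],[0,0,40,0,0,0,0.1],[0,0,40,0,0,0,0.1],[0,0,0,0,0,0,0.1]],
])

```text
time_s: 13.1
eef_pos: [432.0, -45.1, 193.3]
tcp_rot: [0.195, 0.981, 0.0, 0.004]
wrist_force: [1.0, -0.5, -0.5]
width: 50.2
```

```bash
python3 - <<'E'
from h import *
print(env.get_obs()["eef_pos"])
p,d=vision.read_camera("wrist");save("wrist8.png",p)
E
```

```text
[431.96591136 -45.05630751 193.2876012 ]
```

View pics/wrist8.png

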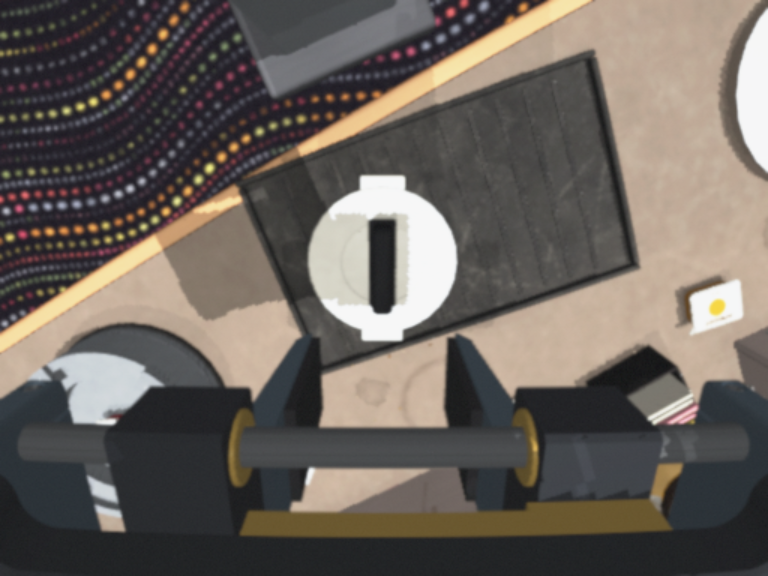

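The lid lies in the tray, lugs at (383,178) and (383,340), inside the rim corners (245,185), (592,55), (635,265), (322,370). I'll measure the offsets and flatness.

```bash
python3 - <<'E'
from h import *
P=vision.camera_params("wrist");p,d=vision.read_camera("wrist")
C=np.array([onz("wrist",u/1.5,v/1.5,13,P)[:2] for u,v in [(245,185),(592,55),(635,265),(322,370)]]);print(C.round(1),C.mean(0))
y=C[1]-C[0]+C[2]-C[3];y/=np.linalg.norm(y);x=np.array([y[1],-y[0]])
a=onz("wrist",383/1.5,177/1.5,9,P)[:2];b=onz("wrist",383/1.5,341/1.5,9,P)[:2];c=(a+b)/2;q=c-C.mean(0)
print("lid",c,"tray frame",x@q,y@q,"ends",x@(a-C.mean(0)),x@(b-C.mean(0)))
# plane fit on disc
pts=[]
for v in range(130,215,3):
    for u in range(212,300,3):
        if (p[v,u].min()>140): 
            w=dep("wrist",u,v,d,P)
            if np.linalg.norm(w[:2]-c)<56: pts.append(w)
pts=np.array(pts);A=np.c_[pts[:,:2]-c,np.ones(len(pts))];s,*_=np.linalg.lstsq(A,pts[:,2],rcond=None);print(len(pts),"slope",s)
E
```

```text
[[ 331.6 -117.1]
 [ 343.5  154. ]
 [ 507.4  145. ]
 [ 494.6 -127.5]] [419.2806325   13.60803345]
lid [429.16314003 -43.91682164] tray frame 12.476315422351579 -57.0185448963873 ends -50.83501879905569 75.78764964375885
601 slope [ 1.12655660e-02 -3.32066006e-03  1.09440583e+01]
```

Lid offset in the tray frame is about (+10,-57) mm, the disc top is at z 11 and the tilt is 0.01 rad. That's good, so next I look for the tub.

Call:
jog_arm([
  [[0,-20,10,0,0,0,1],[0,-40,15,0,0,0,1],[0,-45,15,0,0,0,1],[0,-45,15,0,0,0,1],[0,-45,5,0,0,0,1],[-5,-30,0,0,0,0,1],[-5,-10,0,0,0,0,1],[0,0,0,0,0,0,1],[0,0,0,0,0,0,1]],
])

```text
time_s: 14.1
eef_pos: [418.9, -278.6, 246.9]
tcp_rot: [0.195, 0.981, 0.0, -0.001]
wrist_force: [0.5, 0.7, 0.4]
width: 90.9
```

```bash
python3 - <<'E'
from h import *
import pickle
o=env.get_obs();print(o["eef_pos"],o["tcp_rot"],o["joint_positions"])
P=vision.camera_params("wrist");p,d=vision.read_camera("wrist");save("wrist9.png",p)
pickle.dump((P,p,d),open("pics/w9.pkl","wb"))
E
```

```text
[ 418.87830825 -278.58042591  246.86168993] [ 1.94701928e-01  9.80862036e-01  4.57097490e-04 -7.85617148e-04] [-6.33315390e-01  7.06872397e-03  2.09663221e+00  1.88628862e-04
  1.03970227e+00 -1.81230013e+00]
```

View pics/wrist9.png

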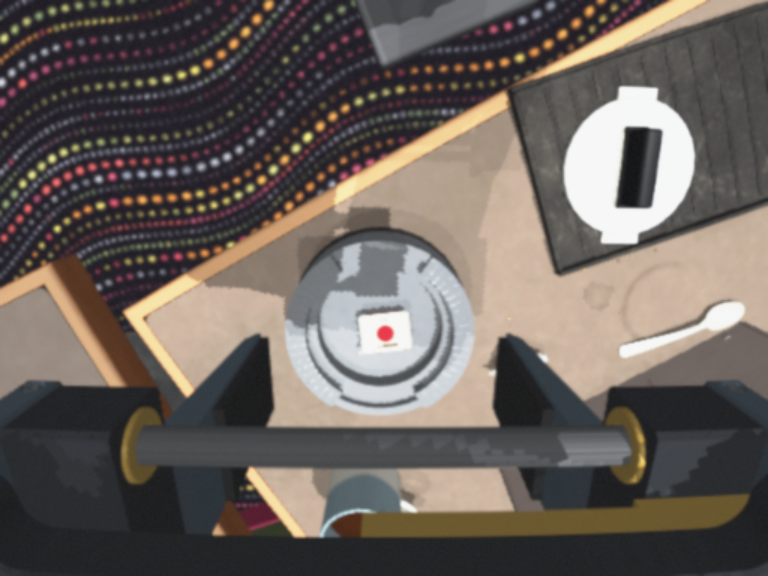

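The tub, with a red dot, shows at (385,332) in the well. The canister outline is at (380,330).

```bash
python3 - <<'E'
from h import *
import pickle
P,p,d=pickle.load(open("pics/w9.pkl","rb"))
p2=cv2.resize(p[190:250,225:290,::-1],None,fx=8,fy=8,interpolation=cv2.INTER_CUBIC);cv2.imwrite("pics/tub9.png",p2)
g=cv2.cvtColor(p,cv2.COLOR_RGB2HSV)
sub=p[200:242,232:282].astype(int); 
hs=g[200:242,232:282]
red=((hs[...,1]>120)&((hs[...,0]<12)|(hs[...,0]>168))).astype(np.uint8)
v,u=np.nonzero(red);print("red dot",onz("wrist",u.mean()+232,v.mean()+200,46,P),len(u))
wm=((sub.min(2)>205)|(red>0)).astype(np.uint8)*255
wm=cv2.morphologyEx(wm,cv2.MORPH_CLOSE,np.ones((3,3)));wm=cv2.morphologyEx(wm,cv2.MORPH_OPEN,np.ones((5,5)))
c,_=cv2.findContours(wm,cv2.RETR_EXTERNAL,cv2.CHAIN_APPROX_NONE);c=max(c,key=cv2.contourArea)[:,0]+[232,200]
w=np.array([onz("wrist",a,b,46,P)[:2] for a,b in c],np.float32);r=cv2.minAreaRect(w);print(r);print(cv2.boxPoints(r))
print(dep("wrist",250,226,d,P),dep("wrist",240,235,d,P))
E
```

```text
red dot [ 478.76695057 -301.56230437   46.        ] 78
((482.5853576660156, -303.1188049316406), (66.14572143554688, 47.21065902709961), 67.46285247802734)
[[ 448.1065  -324.6184 ]
 [ 491.71173 -342.71344]
 [ 517.0642  -281.6192 ]
 [ 473.45898 -263.52417]]
[ 480.99359484 -311.76265315   45.68660436] [ 487.92356616 -329.29018677   45.53311899]
```

View pics/tub9.png

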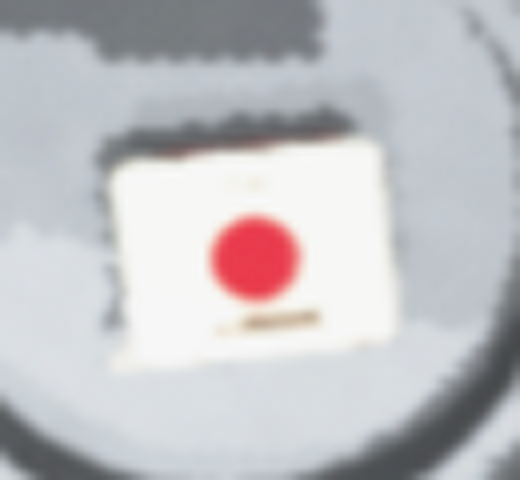

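```bash
python3 - <<'E'
from h import *
import pickle
P,p,d=pickle.load(open("pics/w9.pkl","rb"))
q=[(110,160),(382,135),(399,338),(122,370)]
W=np.array([onz("wrist",225+a/8-.45,190+b/8-.45,46,P)[:2] for a,b in q]);print(W.round(1),W.mean(0))
L=W[1]-W[0]+W[2]-W[3];S=W[0]-W[3]+W[1]-W[2];print(np.linalg.norm(L)/2,np.linalg.norm(S)/2,np.arctan2(L[1],L[0]),np.arctan2(S[1],S[0]))
# canister centre check (outer rim z 64.5)
def warp(z,cx,cy,n,half=95,s=0.4):
    K=np.array(P["camera_matrix"]);T=np.linalg.inv(np.array(P["cam_to_world"]))
    N=int(2*half/s);j,i=np.meshgrid(range(N),range(N))
    X=cx+half-i*s;Y=cy+half-j*s
    pc=np.stack([X,Y,np.full_like(X,z),np.ones_like(X)],-1)@T.T
    a=pc[...,0]/pc[...,2];b=pc[...,1]/pc[...,2];k=1+P["k1"]*(a*a+b*b)
    m=cv2.remap(p,(K[0,0]*a*k+K[0,2]).astype(np.float32),(K[1,1]*b*k+K[1,2]).astype(np.float32),cv2.INTER_CUBIC)
    cv2.circle(m,(N//2,N//2),int(80/s),(255,0,0),1);cv2.circle(m,(N//2,N//2),int(63/s),(0,0,255),1)
    cv2.imwrite("pics/"+n,m[:,:,::-1])
warp(64.5,473,-303,"rect9.png")
E
```

```text
[[ 453.6 -316.9]
 [ 466.7 -274.2]
 [ 501.2 -284.7]
 [ 488.7 -329.9]] [ 477.5520928  -301.41568987]
45.76447784467342 36.71151042349633 1.2885223872546023 2.8149366752649168
```

View pics/rect9.png

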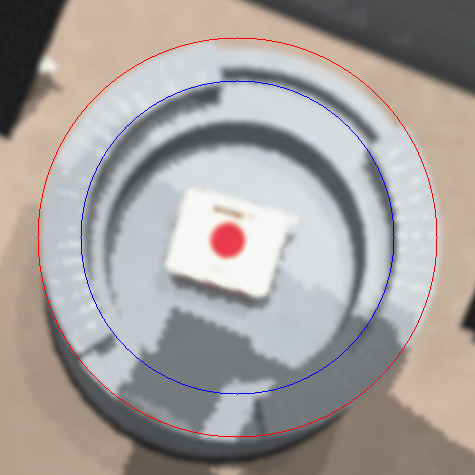

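Call:
jog_arm([
  [[6,-2.5,-10,0,0,-0.148,0.14],[6,-2.5,-10,0,0,-0.148,0.14],[6,-2.5,-10,0,0,-0.148,0.14],[6,-2.5,-10,0,0,-0.148,0.14],[6,-2.5,-10,0,0,-0.148,0.14],[6,-2.5,-10,0,0,-0.148,0.14],[6,-2.5,-10,0,0,-0.148,0.14],[6,-2.5,-10,0,0,-0.148,0.14],[6,-2.5,-10,0,0,-0.148,0.14],[5,-0.5,-10,0,0,-0.148,0.14]],
])

```text
time_s: 15.15
eef_pos: [479.0, -301.3, 147.3]
tcp_rot: [0.806, 0.591, 0.0, -0.0]
wrist_force: [0.6, -0.3, -0.6]
width: 51.6
```

Call:
jog_arm([
  [[0,0,-20,0,0,0,0.14],[0,0,-20,0,0,0,0.14],[0,0,-20,0,0,0,0.14],[0,0,0,0,0,0,0.14],[0,0,0,0,0,0,0.14]],
])

```text
time_s: 15.65
eef_pos: [478.6, -301.7, 88.0]
tcp_rot: [0.805, 0.594, -0.0, -0.0]
wrist_force: [0.1, -0.7, 0.7]
width: 51.9
```

```bash
python3 - <<'E'
from h import *
o=env.get_obs();q=o["tcp_rot"];print(o["eef_pos"],"jaw angle",2*np.arctan2(q[1],q[0])-np.pi/2,o["width"],q)
P=vision.camera_params("wrist");p,d=vision.read_camera("wrist");save("wrist10.png",p)
E
```

```text
[ 478.55904873 -301.74154273   88.03114454] jaw angle -0.29991908922135946 51.89022059073622 [ 8.04811395e-01  5.93530543e-01 -7.90358392e-05 -3.27603234e-04]
```

View pics/wrist10.png

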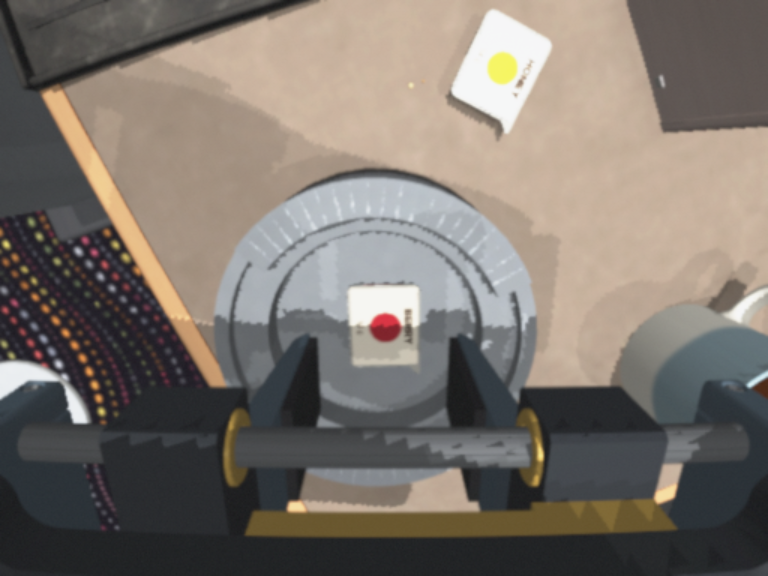

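The tub at (384,325) is square to the jaws and midway between the fingers. The mug rim lies beyond and below the gripper body. Descending.

Call:
jog_arm([
  [[0,0,-15,0,0,0,0.14],[0,0,-15,0,0,0,0.14],[0,0,-13,0,0,0,0.14],[0,0,-10,0,0,0,0.14],[0,0,-7,0,0,0,0.14],[0,0,-3,0,0,0,0.14],[0,0,0,0,0,0,0.14]],
], force=8)

```text
time_s: 16.4
eef_pos: [478.2, -302.6, 24.4]
tcp_rot: [0.805, 0.593, -0.0, -0.0]
wrist_force: [-0.0, 0.0, 0.6]
width: 52.1
```

```bash
python3 - <<'E'
from h import *
o=env.get_obs();print(o["eef_pos"],o["wrist_force"])
P=vision.camera_params("wrist");p,d=vision.read_camera("wrist");save("wrist11.png",p)
for v in range(216,260,4): print(v,[tuple(int(t) for t in dep("wrist",u,v,d,P)) for u in (196,202,208,214,256,298,304,310,316)])
E
```

```text
[ 478.19715106 -302.59727877   24.39477175] [-0.04563292  0.00966264  0.61589989]
216 [(448, -273, 28), (452, -274, 28), (455, -275, 29), (459, -276, 28), (484, -282, 32), (508, -291, 29), (511, -292, 29), (515, -294, 28), (518, -294, 29)]
220 [(447, -275, 29), (451, -276, 29), (455, -277, 29), (458, -279, 29), (484, -280, 44), (507, -294, 29), (510, -295, 29), (514, -296, 29), (517, -297, 29)]
224 [(446, -278, 28), (453, -276, 38), (454, -280, 29), (457, -281, 28), (484, -282, 45), (506, -296, 28), (510, -297, 29), (513, -295, 37), (517, -299, 29)]
228 [(450, -275, 43), (453, -277, 42), (456, -279, 39), (456, -284, 29), (483, -284, 46), (506, -299, 28), (509, -295, 39), (512, -295, 43), (515, -296, 42)]
232 [(451, -276, 49), (454, -277, 49), (456, -279, 45), (455, -287, 27), (482, -287, 44), (505, -301, 29), (508, -295, 45), (511, -294, 49), (514, -295, 49)]
236 [(452, -276, 54), (454, -278, 51), (457, -280, 49), (454, -289, 28), (481, -289, 45), (504, -304, 29), (507, -294, 52), (510, -294, 55), (513, -295, 54)]
240 [(453, -276, 59), (455, -278, 56), (456, -282, 49), (454, -291, 29), (481, -291, 46), (504, -307, 28), (506, -296, 53), (509, -296, 55), (512, -295, 59)]
244 [(454, -277, 63), (456, -279, 61), (456, -284, 51), (452, -294, 29), (480, -294, 45), (503, -309, 29), (506, -298, 54), (509, -295, 62), (511, -294, 64)]
248 [(454, -278, 66), (456, -279, 65), (455, -286, 50), (452, -296, 29), (479, -296, 45), (502, -312, 28), (505, -298, 58), (508, -295, 65), (511, -294, 69)]
252 [(454, -278, 70), (457, -280, 68), (454, -288, 52), (451, -299, 28), (478, -299, 45), (501, -314, 29), (505, -301, 57), (507, -296, 68), (510, -295, 71)]
256 [(455, -278, 75), (456, -281, 70), (454, -290, 52), (450, -301, 29), (478, -301, 46), (501, -315, 34), (504, -302, 59), (507, -295, 73), (509, -295, 74)]
```

View pics/wrist11.png

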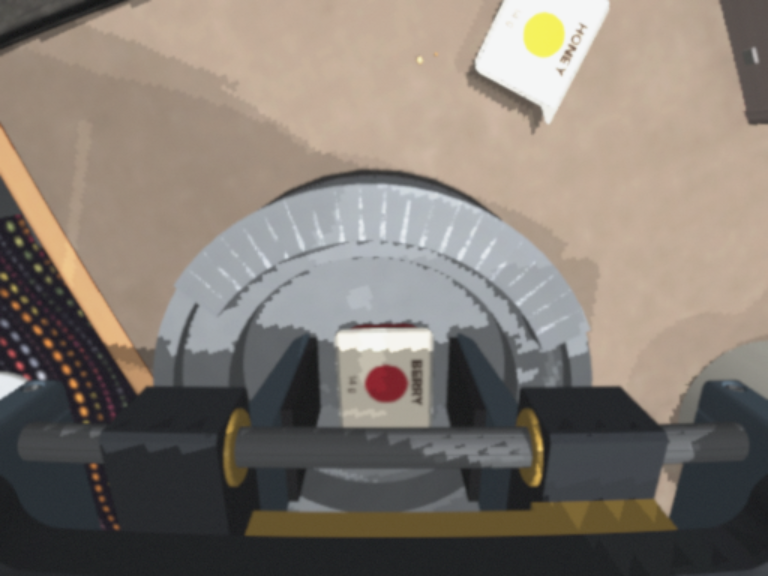

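Tips are at about z 36, with the floor at 29-30 and the tub (384,380) between the fingers. I'll go 2 mm lower, then close gently.

Call:
jog_arm([
  [[0,0,-2,0,0,0,0.14],[0,0,0,0,0,0,-0.1],[0,0,0,0,0,0,-0.3],[0,0,0,0,0,0,-0.4],[0,0,0,0,0,0,-0.6],[0,0,0,0,0,0,-1],[0,0,0,0,0,0,-1],[0,0,0,0,0,0,-1]],
], force=10)

```text
time_s: 17.25
eef_pos: [478.4, -302.7, 22.9]
tcp_rot: [0.805, 0.593, 0.0, 0.0]
wrist_force: [-0.9, 0.8, 5.5]
width: 33.4
```

Call:
jog_arm([
  [[0,0,3,0,0,0,-1],[0,0,6,0,0,0,-1],[0,0,10,0,0,0,-1],[0,0,15,0,0,0,-1],[0,0,20,0,0,0,-1],[0,0,20,0,0,0,-1],[0,0,15,0,0,0,-1],[0,0,10,0,0,0,-1],[0,0,0,0,0,0,-1]],
])

```text
time_s: 18.15
eef_pos: [479.0, -303.1, 123.3]
tcp_rot: [0.805, 0.593, 0.0, 0.001]
wrist_force: [0.6, -0.8, 0.1]
width: 33.1
```

```bash
python3 - <<'E'
from h import *
P=vision.camera_params("wrist");p,d=vision.read_camera("wrist");save("wrist12.png",p)
o=env.get_obs();e=o["eef_pos"];print(e,o["width"])
for v in range(216,260,4): print(v,[tuple((dep("wrist",u,v,d,P)-e).astype(int)) for u in (240,256,272)])
E
```

```text
[ 478.5267102  -302.77357076  122.28329198] 33.67664721367802
216 [(np.int64(-18), np.int64(-12), np.int64(-92)), (np.int64(6), np.int64(19), np.int64(10)), (np.int64(9), np.int64(-21), np.int64(-93))]
220 [(np.int64(-1), np.int64(24), np.int64(23)), (np.int64(6), np.int64(21), np.int64(22)), (np.int64(15), np.int64(19), np.int64(22))]
224 [(np.int64(-2), np.int64(22), np.int64(23)), (np.int64(6), np.int64(19), np.int64(23)), (np.int64(14), np.int64(17), np.int64(23))]
228 [(np.int64(-2), np.int64(20), np.int64(24)), (np.int64(24), np.int64(80), np.int64(181)), (np.int64(14), np.int64(15), np.int64(23))]
232 [(np.int64(-3), np.int64(18), np.int64(24)), (np.int64(4), np.int64(15), np.int64(23)), (np.int64(13), np.int64(12), np.int64(23))]
236 [(np.int64(-4), np.int64(15), np.int64(23)), (np.int64(4), np.int64(12), np.int64(23)), (np.int64(12), np.int64(10), np.int64(23))]
240 [(np.int64(-5), np.int64(12), np.int64(22)), (np.int64(3), np.int64(10), np.int64(23)), (np.int64(12), np.int64(7), np.int64(23))]
244 [(np.int64(-5), np.int64(10), np.int64(23)), (np.int64(2), np.int64(8), np.int64(23)), (np.int64(11), np.int64(5), np.int64(23))]
248 [(np.int64(-6), np.int64(8), np.int64(22)), (np.int64(2), np.int64(5), np.int64(23)), (np.int64(10), np.int64(3), np.int64(23))]
252 [(np.int64(-7), np.int64(5), np.int64(21)), (np.int64(1), np.int64(3), np.int64(23)), (np.int64(10), np.int64(1), np.int64(23))]
256 [(np.int64(-8), np.int64(3), np.int64(22)), (np.int64(0), np.int64(1), np.int64(23)), (np.int64(9), np.int64(-1), np.int64(23))]
```

View pics/wrist12.png

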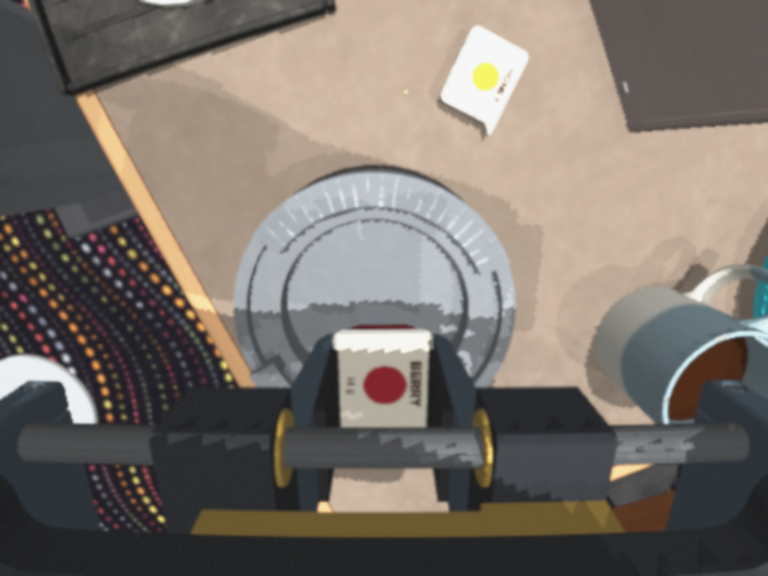

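The tub is held level and foil up at (383,385), and the well is empty. The foil is at TCP+23, so it will sit on the plate at TCP z ≈ -2. Next I carry it in front of the irons.

Call:
jog_arm([
  [[-2,10,15,0,0,0.1,-1],[-4,25,15,0,0,0.1,-1],[-5,40,10,0,0,0.1,-1],[-5,45,0,0,0,0.1,-1],[-5,45,0,0,0,0.1,-1],[-5,45,0,0,0,0.1,-1],[-5,45,0,0,0,0.1,-1],[-3,45,0,0,0,0.1,-1],[-2,45,0,0,0,0.1,-1],[-2,45,0,0,0,0.1,-1]],
])

```text
time_s: 19.2
eef_pos: [439.4, 89.0, 161.1]
tcp_rot: [0.42, 0.907, -0.0, -0.0]
wrist_force: [0.9, -1.0, -0.7]
width: 33.3
```

Call:
jog_arm([
  [[-2,45,0,0,0,0.1,-1],[-2,40,0,0,0,0.1,-1],[0,35,0,0,0,0.1,-1],[0,30,0,0,0,0.1,-1],[0,20,0,0,0,0.1,-1],[0,10,0,0,0,0.07,-1],[0,0,0,0,0,0,-1],[0,0,0,0,0,0,-1]],
])

```text
time_s: 20.0
eef_pos: [435.9, 266.9, 161.0]
tcp_rot: [0.151, 0.988, -0.0, -0.001]
wrist_force: [0.4, 0.3, -1.0]
width: 32.9
```

```bash
python3 - <<'E'
from h import *
import pickle
o=env.get_obs();q=o["tcp_rot"];print(o["eef_pos"],"jaw",2*np.arctan2(q[1],q[0])-np.pi/2,o["width"])
P=vision.camera_params("wrist");p,d=vision.read_camera("wrist");save("wrist13.png",p);pickle.dump((P,p,d),open("pics/w13.pkl","wb"))
E
```

```text
[435.89045212 266.89520675 161.04979601] jaw 1.2671686663025499 32.885438319427806
```

View pics/wrist13.png

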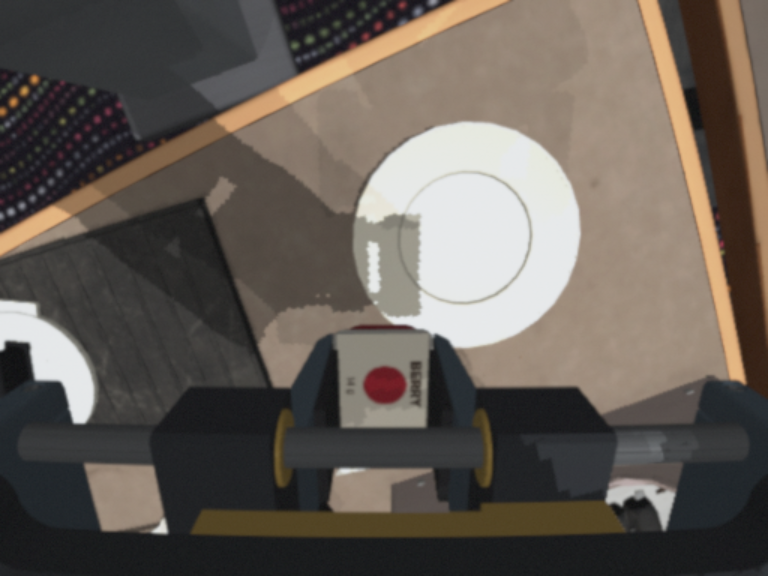

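The plate shows at (467,235) with its inner ring centred at (465,237). The tub is held at (383,385).

```bash
python3 - <<'E'
from h import *
import pickle
P,p,d=pickle.load(open("pics/w13.pkl","rb"))
print("ring",onz("wrist",465/1.5,237/1.5,5,P))
W=np.array([onz("wrist",u/1.5,v/1.5,16,P)[:2] for u,v in [(467,122),(580,235),(548,315),(470,347),(370,175),(400,143),(545,153),(354,225)]],np.float32)
print("rim",cv2.minEnclosingCircle(W))
b=np.array([onz("wrist",u/1.5,v/1.5,5,P)[:2] for u,v in [(466,171),(531,237),(466,303),(400,237)]],np.float32);print(cv2.minEnclosingCircle(b))
o=env.get_obs();e=o["eef_pos"];z=e[2]+23
g=cv2.cvtColor(p,cv2.COLOR_RGB2HSV);m=((g[...,1]>120)&((g[...,0]<12)|(g[...,0]>168)));m[:235]=0;m[280:]=0;m[:,:235]=0;m[:,280:]=0
v,u=np.nonzero(m);print("dot-tcp",onz("wrist",u.mean(),v.mean(),z,P)-e)
E
```

```text
ring [426.61511069 332.83096548   5.        ]
rim ((428.88507080078125, 332.4990539550781), 83.78314971923828)
((428.7005310058594, 333.14056396484375), 49.04073715209961)
dot-tcp [-2.38613862  1.22983005 23.        ]
```

Call:
jog_arm([
  [[-1,15,0,0,0,0,-1],[-2,20,-10,0,0,0,-1],[-2,18,-20,0,0,0,-1],[-1,10,-25,0,0,0,-1],[0,0,-25,0,0,0,-1],[0,0,-25,0,0,0,-1],[0,0,-20,0,0,0,-1],[0,0,-15,0,0,0,-1],[0,0,-10,0,0,0,-1],[0,0,0,0,0,0,-1]],
])

```text
time_s: 21.05
eef_pos: [429.9, 330.1, 10.9]
tcp_rot: [0.151, 0.989, -0.0, -0.001]
wrist_force: [0.3, 0.3, -0.5]
width: 32.9
```

```bash
python3 - <<'E'
from h import *
o=env.get_obs();print(o["eef_pos"],o["wrist_force"],o["width"])
P=vision.camera_params("wrist");p,d=vision.read_camera("wrist");save("wrist14.png",p)
E
```

```text
[429.92691858 330.09667849  10.87875378] [ 0.34513777  0.33952631 -0.52138386] 32.90641124795671
```

View pics/wrist14.png

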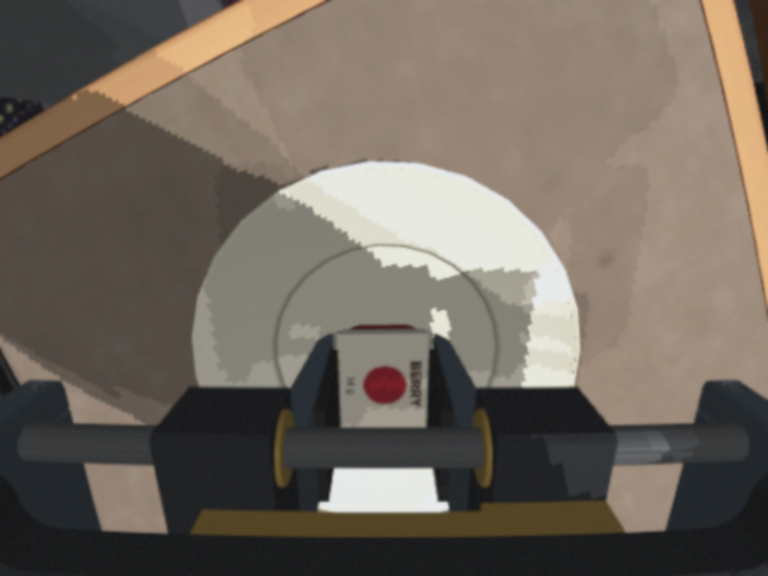

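The tub is over the plate's inner ring (275-495, left to right). I'll lower it gently to contact.

Call:
jog_arm([
  [[0,0,-4,0,0,0,-1],[0,0,-3,0,0,0,-1],[0,0,-2,0,0,0,-1],[0,0,-1,0,0,0,-1],[0,0,0,0,0,0,-1]],
])

```text
time_s: 21.6
eef_pos: [430.4, 330.3, 1.8]
tcp_rot: [0.15, 0.989, 0.0, 0.0]
wrist_force: [0.1, -0.7, -1.0]
width: 33.0
```

Call:
jog_arm([
  [[0,0,-1,0,0,0,-1],[0,0,0,0,0,0,-1],[0,0,0,0,0,0,-1]],
])

```text
time_s: 21.9
eef_pos: [430.3, 330.3, 0.8]
tcp_rot: [0.15, 0.989, 0.0, 0.0]
wrist_force: [-0.8, -0.2, -0.0]
width: 33.0
```

Call:
jog_arm([
  [[0,0,-1,0,0,0,-1],[0,0,0,0,0,0,-1]],
])

```text
time_s: 22.1
eef_pos: [430.3, 330.3, -0.3]
tcp_rot: [0.15, 0.989, -0.0, -0.0]
wrist_force: [-0.1, 0.4, -0.4]
width: 32.8
```

Call:
jog_arm([
  [[0,0,-1,0,0,0,-1],[0,0,0,0,0,0,-1]],
])

```text
time_s: 22.3
eef_pos: [430.3, 330.3, -1.4]
tcp_rot: [0.15, 0.989, -0.0, -0.0]
wrist_force: [0.2, -0.1, -0.2]
width: 33.2
```

Call:
jog_arm([
  [[0,0,-0.5,0,0,0,-1],[0,0,0,0,0,0,-1]],
])

```text
time_s: 22.5
eef_pos: [430.3, 330.3, -1.8]
tcp_rot: [0.15, 0.989, -0.0, -0.0]
wrist_force: [0.3, 0.2, -1.3]
width: 33.4
```

Call:
jog_arm([
  [[0,0,-0.5,0,0,0,-1],[0,0,0,0,0,0,-1]],
])

```text
time_s: 22.7
eef_pos: [430.4, 330.3, -2.0]
tcp_rot: [0.15, 0.989, -0.0, -0.0]
wrist_force: [-0.4, -0.3, 4.4]
width: 33.2
```

```bash
python3 - <<'E'
from h import *
o=env.get_obs();e=o["eef_pos"];print(e,o["wrist_force"])
P=vision.camera_params("wrist");p,d=vision.read_camera("wrist")
print([[dep("wrist",u,v,d,P)[2].round(1) for u in (236,256,276)] for v in (228,240,252,264)], "plate",[dep("wrist",u,v,d,P)[2].round(1) for u,v in ((240,205),(256,200),(270,205))])
E
```

```text
[430.3675527  330.34967131  -2.04922556] [-0.38508484 -0.26334729  4.38190509]
[[np.float64(21.2), np.float64(21.2), np.float64(21.7)], [np.float64(20.7), np.float64(21.0), np.float64(21.0)], [np.float64(20.5), np.float64(21.7), np.float64(21.1)], [np.float64(20.9), np.float64(20.8), np.float64(21.3)]] plate [np.float64(4.5), np.float64(5.0), np.float64(3.8)]
```

Contact shows at 4.4 N, with the foil at z 21 (5+16), so the tub is standing on the plate. Next I release slowly and rise.

Call:
jog_arm([
  [[0,0,0,0,0,0,-0.25],[0,0,0,0,0,0,-0.2],[0,0,0,0,0,0,-0.1],[0,0,0,0,0,0,0],[0,0,0,0,0,0,0.1],[0,0,0,0,0,0,0.1],[0,0,0,0,0,0,0.1]],
])

```text
time_s: 23.45
eef_pos: [430.3, 330.3, -2.2]
tcp_rot: [0.15, 0.989, -0.0, -0.0]
wrist_force: [0.1, 0.4, 0.8]
width: 50.2
```

Call:
jog_arm([
  [[0,0,8,0,0,0,0.1],[0,0,15,0,0,0,0.1],[0,0,25,0,0,0,0.1],[0,0,40,0,0,0,0.1],[0,0,40,0,0,0,0.1],[0,0,40,0,0,0,0.1],[0,0,30,0,0,0,0.1],[0,-40,0,0,0,0,0.1],[0,-30,0,0,0,0,0.1],[0,0,0,0,0,0,0.1]],
])

```text
time_s: 24.45
eef_pos: [429.9, 258.0, 197.1]
tcp_rot: [0.151, 0.989, 0.0, 0.0]
wrist_force: [0.2, 0.1, -0.2]
width: 50.2
```

```bash
python3 - <<'E'
from h import *
o=env.get_obs();print(o["eef_pos"],o["width"])
P=vision.camera_params("wrist");p,d=vision.read_camera("wrist");save("wrist15.png",p)
g=cv2.cvtColor(p,cv2.COLOR_RGB2HSV);m=((g[...,1]>120)&((g[...,0]<12)|(g[...,0]>168)));m[:120]=0;m[260:]=0;m[:,:235]=0;m[:,370:]=0
v,u=np.nonzero(m);print("dot",len(u),onz("wrist",u.mean(),v.mean(),21,P))
p,d=vision.read_camera("top");save("top15.png",p)
E
```

```text
[429.91312107 258.0030407  197.07439303] 50.22177409024846
dot 116 [428.48242746 331.28523908  21.        ]
```

View pics/wrist15.png

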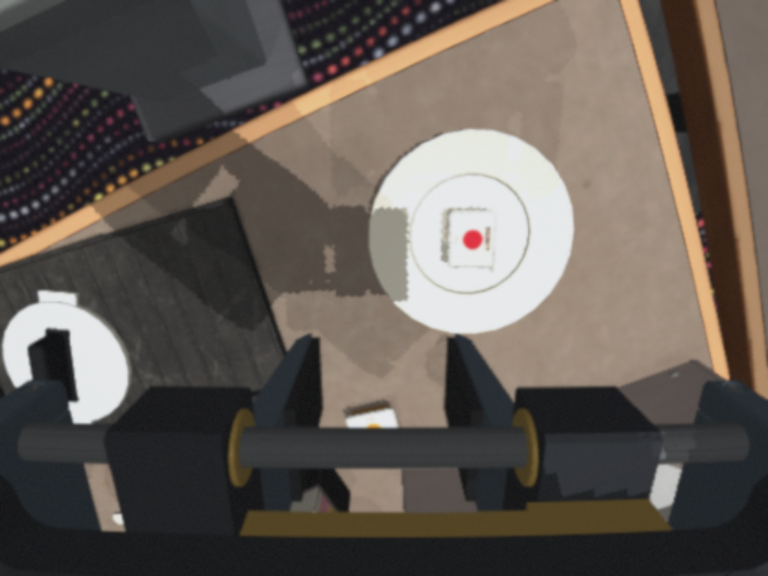

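View pics/top15.png

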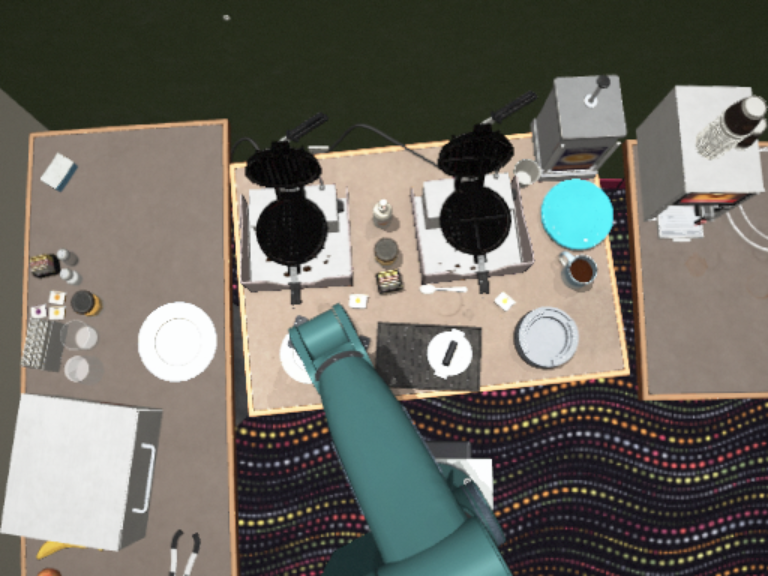

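The tub stands on the plate with its dot at (472,239), about 1 mm from the plate centre I measured. In the top view the lid is in the tray at (450,353) and the bystanders look unmoved. The robot is clear, so I hand in.

```bash
python3 -c "
from h import *
o=env.get_obs();print(o['time_s'],o['wrist_force'],abs(o['qd']).max());hand_in()"
```

```text
24.55 [-0.04516927  0.16916895  0.08564239] 0.022354304008154278
the job is handed in; nothing more can be done
```

The job is done and handed in at 24.55 s. I turned the lid about 1.05 rad anticlockwise, lifted it straight out and laid it in the tray. Then I stood the jam tub on the small plate. `hand_in` gave no verdict, so the checks below are my own measurements.

- **Lid:** it lies flat and released on the tray floor, disc top at z ≈ 11 and tilt about 0.01 rad. It sits about +10 mm in x and -57 mm in y from the tray's centre. The tray's own position differed by up to about 6 mm between the views I took.
- **Tub:** it is foil up at z ≈ 21, with its centre about 1–2 mm from the plate's centre.
- **Everything else:** the bystanders look unmoved in the top view. The arm was clear, with wrist force about 0.2 N.
- **What disagreed:** the depth images put the fingertips about 10 mm behind the reported TCP, not 25 mm ahead as the sheet says. Because of this my first grasp closed on air above the bar. I went 35 mm lower and used the measured offset from then on.
- **Contact forces:** when I pressed the lid onto the tray floor the wrist force reached about 21 N, and I then backed off.

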